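# Clamp a veneered carving blank in the bench screw press

### The arm

A 6-joint arm with a two-finger parallel gripper is mounted at the origin on the work surface. World frame = base frame: x ahead of the robot, y to its left, z up, the work surface at z = 0. Lengths are in m, angles in degrees, forces in N, time in s.
With the tool pointing down it reaches from about 0.4 to 0.825 m from the base axis. Payload 7 kg.
Tool frame: the origin (TCP) lies midway between the tips of the shut fingers; the grasp point (between the pads) lies 19 mm behind it; z points along the fingers, y is the direction in which the jaws open and shut (so a half turn about z gives the same grasp; the last joint's range is limited). The gripper opens to 88 mm and grips with 3 to 60 N. Pads are 19 mm wide; open, the fingers measure 130 mm over their backs; the gripper's body (78 mm by 193 mm) begins 47 mm behind the grasp point.
Start: joints at [16.507, 20.546, 0.682, 0, -70.136, -16.507], TCP at [0.675, -0, 0.227] pointing down, gripper open.
Joint ranges: [-176.03, 176.03], [-82.01, 121.73], [-58.28, 71.71], [-173.87, 95.51], [-174.79, -0.11], [-173.66, 173.66]. Speed limits (degrees/s): [136.94, 136.94, 172.46, 180, 180, 180].

### API

Orientations are given as [roll, pitch, yaw] about the fixed x, y, z axes, in that order (R = Rz(yaw) Ry(pitch) Rx(roll)).
In Python, from plant import r gives the robot as it stands.
- The arm moves only by the tool carry_out, never from a script. Its argument "motion" is one flat list of numbers, 7 for each row, row after row: the turn, a rotation vector about the tool's x, y, z in degrees, then the shift along the tool's x, y, z in cm, then the finger opening in cm, from 0 to 8.76. A call has 1 to 20 rows; each row shifts and turns the commanded pose from where the row before left it, along the tool's axes as they then stand; what a row does not reach is not made up. A row lasts 1/12 s, in which the tool goes at most 41.7 mm and 7.16 degrees, less where a joint would pass 70% of its speed; a pose out of reach is approached as far as the arm can. A call is refused whole if a number of a shift passes 4.17 or a number of a turn 7.16, either way. A call with a gripper value outside its range is refused whole. The fingers move at their own pace and stop on an object; "grip_force" is the grip in N (left out, the last holds). Time passes only in rows, so rows that do not move let the fingers close. It gives the time, the measured TCP pose, the force and the opening at its end, in the units of the state.
- r.get_state(): the state, without advancing time (a new reading comes with each control period).
- r.capture(name): name is "scene" or "side" or "wrist"; returns a dict with "pixels" (420x560x3 uint8, red, green, blue), "K" (3x3 intrinsics, pixels), "R" (3x3) and "t" (3): a world point X has camera coordinates R X + t. Camera axes: x right, y down, z forward; pixel columns grow to the right and rows downward; lengths in m; the calibration is good to about 2 mm. The wrist camera is an equidistant fisheye: a pixel r from the principal point sees the ray r / f radians off the axis. A picture is of the moment at which its call begins. There is no depth.
- r.close_job(): hands the job in, once; it reports no verdict.
The state is a dict: "time_s": time; "joints": joint angles; "qd": joint speeds; "joint_torque": joint torques, N m; "tcp_pos": TCP position; "eef_rot": TCP orientation; "contact_force": force on the tool from outside, world axes, zero at the start; "moment": the same for the moment, N m; "gripper_width": finger opening in m.
Only numpy, scipy, OpenCV 4.12 (cv2) and the standard library are available. Lean on these libraries where they do the work, as an engineer would, in place of code of your own. Each camera call takes 0.05 s, during which the arm holds its last target. There are 200 camera calls.

### The job

Load the two-tone carving blank into the bench screw press, dark face up: lying flat on the bed, pushed home against the back stop and centred side to side. Wind the handle down until the sprung pad just takes hold of the blank, then give it one quarter turn more and no further, and let go, leaving the blank clamped and the other things on the bench where they are.

Things in the scene. Friction and masses are not known exactly. Their poses are not given: they have to be found in the camera images.
- press: bench screw press, fixed: dark green base 190 mm deep (its x) by 220 wide (its y), steel bed, two columns, crosshead, screw with two-arm handle. Origin on the bench under the middle of the base, on the screw's axis; z up, +x from the open front (robot's side) to the back. Columns 25 mm thick stand at x = 0, y = +85 and -85 mm
- bed_center (a point): middle of the bed's flat top (180 x 120 mm), 40 mm above the bench, on the screw's axis; axes as press. A gripper holding the blank here must lean back towards the robot by 30 to 45 degrees, its fingers on the blank's sides near its front end, as the pressure plate and the handle hang over the bed
- stop (a point): back stop: middle of the lower edge of the front face of a steel bar 13 mm high, 100 mm wide, across the rear of the bed, 70 mm behind bed_center; a blank pushed home against it has its middle under the pad
- crosshead (a point): middle of the crosshead's underside, 147 mm above the bench; crosshead 46 mm deep, 215 wide, 36 high, nuts to 202 mm. Below hangs the green pressure plate with a sprung cork pad, 64 mm deep, 118 wide, 33 high. The pad's face starts 5 to 17 mm above where the blank's top will be; this height differs from run to run, is not given by the other readings and must be felt
- screw (a joint): angle the handle has been wound (rad), growing clockwise seen from above, which lowers screw, handle and pad by 16 mm a full turn; range 0 to 12, starts at 0 to 1.6. Self-locking: turning takes a steady 0.6 N m. Where the pad meets the blank this steps up by about 0.25 N m within 10 degrees (springs preloaded to 100 N), then climbs 0.13 N m a rad; a quarter turn on, the pad presses with about 180 N
- hub (a point): centre of the handle's hub, on the screw's axis, at the height of the arms' centre line (243 mm above the bench at screw angle 0, sinking as it is wound). Two straight steel arms 15 mm thick run level from the hub (36 mm across, its top 22 mm above this point) to a ball at each end
- red_ball (a point): centre of the red ball, 34 mm across, at the end of one handle arm, 98 mm from the axis; at the height of hub. Pushing an arm 60 mm from the axis, square to it, takes about 10 N before the pad touches and 4 N more at once when it does
- black_ball (a point): centre of the black ball, 34 mm across, at the end of the opposite handle arm, 98 mm from the axis
- blank: the blank to be clamped: pale wood with a dark walnut face glued on top, 140 (its x) x 62 (its y) x 26 mm, 0.17 to 0.34 kg, lying flat on the bench; the spare blank of the same size lies near it. Origin at the centre of its underside, z up; either end may go in first
- mallet: round carver's mallet standing on its head, 92 mm across, 225 mm tall; origin under its middle; leave alone
- gouge_a: carving gouge lying on the bench, wooden handle 110 mm long and 25 mm thick, blade on its +x side, 200 mm overall; origin under the middle of the handle; leave alone
- gouge_b: a second gouge like it; leave alone
- gouge_c: a third gouge like it; leave alone
- glue_bottle: white glue bottle, 60 mm across, 170 mm tall, standing; origin under its middle; leave alone
- spare_blank: plain pale one-colour blank 140 x 62 x 26 mm; origin at the centre of its underside; leave alone
- finial: turned wooden finial, 72 mm across, 150 mm tall, standing; origin under its middle; leave alone

How it is judged:
By the outcome, as a careful person would: the job done as asked, in the order asked, and still so for the second after the job is handed in, with the robot touching nothing.
It also fails if it takes over 72 s, if anything falls off the work surface, if the arm or the gripper's body presses on something with over 40 N, if the wrist force passes 120 N, or if a joint passes its speed limit or range.

## Working session

There is one attempt and no reset: what is moved stays moved. The work goes in short steps, Python scripts to look and compute and a tool call to move; the robot and the scene stay as the last step left them, time stands still between calls to the robot, and variables do not carry over. Pictures are saved under pics/ and viewed, about 8 in all and at most 12, crops included, and the job is handed in when it is done.

Besides the shell and the picture viewer there is one more tool, called by a JSON object that holds its "method" and its "body". carry_out: Moves the arm, as the interface text tells. Its arguments: {"type":"object","properties":{"motion":{"type":"array"},"grip_force":{"type":"number"}},"required":["motion"]}

```bash
ls; mkdir -p pics
python3 - <<'E'
from plant import r
import cv2,numpy as np
print(r.get_state())
ims=[]
for n in ("scene","side","wrist"):
    c=r.capture(n); cv2.imwrite(f"pics/{n}0.png",c["pixels"][:,:,::-1]); np.savez(f"pics/{n}0.npz",**c)
    print(n,c["K"].tolist(),c["R"].round(4).tolist(),c["t"].round(4).tolist())
E
```

```text
pics
{'time_s': 0.0, 'joints': array([ 1.65074623e+01,  2.05908046e+01,  6.34141305e-01, -1.86790195e-02,
       -7.01365844e+01, -1.65067534e+01]), 'qd': array([-0.01029764,  0.08932746,  0.02934913,  0.12755153,  0.1185107 ,
        0.01536459]), 'joint_torque': array([-8.00930356e-04, -5.82726967e+01,  2.93058443e+01,  6.99745238e+00,
        6.93249181e-03, -2.06530804e-04]), 'tcp_pos': array([ 6.74512129e-01, -2.92582849e-05,  2.25637136e-01]), 'eef_rot': array([ 1.79905606e+02, -9.66083338e-03, -9.00056443e+01]), 'contact_force': array([-0.35893819, -0.06282219,  1.2036932 ]), 'moment': array([ 0.03216198,  0.00419079, -0.01518446]), 'gripper_width': 0.0878104444333382}
scene [[441.0304241658485, 0.0, 286.905578675542], [0.0, 441.0304241658485, 211.1561385581284], [0.0, 0.0, 1.0]] [[-0.8691, 0.4943, -0.0207], [0.3518, 0.588, -0.7284], [-0.3479, -0.6403, -0.6849]] [0.5073, -0.0739, 1.5062]
side [[529.6185470122251, 0.0, 274.8184736409754], [0.0, 529.6185470122251, 209.10667079052558], [0.0, 0.0, 1.0]] [[0.8446, -0.5353, -0.0091], [-0.4003, -0.62, -0.6748], [0.3556, 0.5736, -0.738]] [-0.506, 0.3245, 1.3678]
wrist [[325.19226210127806, 0.0, 278.7327828030593], [0.0, 325.19226210127806, 204.22855778262064], [0.0, 0.0, 1.0]] [[-1.0, 0.0004, 0.0017], [0.0008, 0.9678, 0.2516], [-0.0016, 0.2516, -0.9678]] [0.6727, -0.0305, 0.3899]
```

View pics/scene0.png

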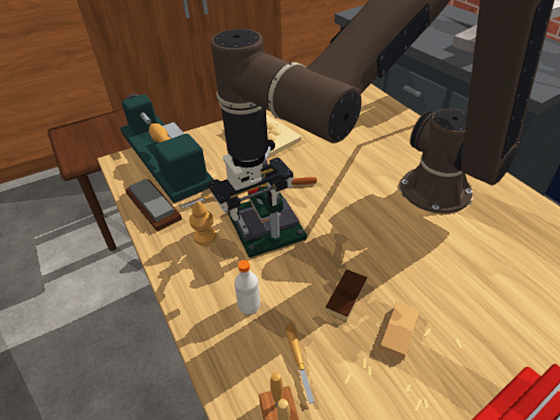

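View pics/side0.png

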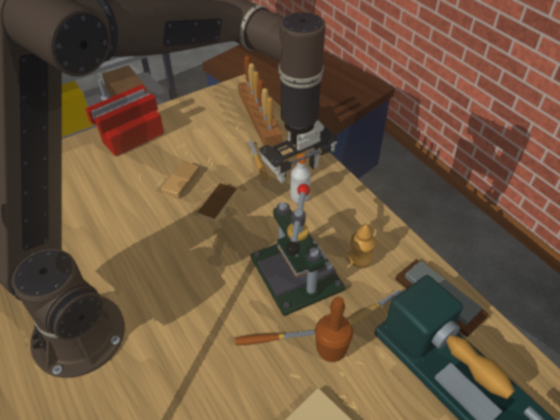

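Scene view: dark blank at about (347,294), spare at (400,330), and the press at (265,220), partly hidden by the gripper. Side view: dark blank (216,200), spare (180,180), press base (297,275), red ball (303,189), mallet (335,335).

```bash
cat > h.py <<'E'
import numpy as np,cv2
def load(n): return dict(np.load(f"pics/{n}.npz"))
def grab(r,n,tag):
    c=r.capture(n); cv2.imwrite(f"pics/{n}{tag}.png",c["pixels"][:,:,::-1]); np.savez(f"pics/{n}{tag}.npz",**c); return c
def ray(c,uv):
    uv=np.atleast_2d(np.array(uv,float)); K=c["K"]
    d=np.c_[(uv[:,0]-K[0,2])/K[0,0],(uv[:,1]-K[1,2])/K[1,1],np.ones(len(uv))]
    return -c["R"].T@c["t"], d@c["R"]
def onz(c,uv,z):
    o,d=ray(c,uv); return o+d*((z-o[2])/d[:,2])[:,None]
def proj(c,X):
    p=np.atleast_2d(X)@c["R"].T+c["t"]; q=p@c["K"].T; return q[:,:2]/q[:,2:]
def tri(ca,ua,cb,ub):
    A=[];b=[]
    for c,u in((ca,ua),(cb,ub)):
        o,d=ray(c,u); d=d[0]/np.linalg.norm(d[0]); P=np.eye(3)-np.outer(d,d); A.append(P); b.append(P@o)
    return np.linalg.lstsq(np.vstack(A),np.hstack(b),rcond=None)[0]
def blob(c,lo,hi,box=None):
    h=cv2.cvtColor(c["pixels"],cv2.COLOR_RGB2HSV); m=cv2.inRange(h,np.array(lo),np.array(hi))
    if box: k=np.zeros_like(m); x0,y0,x1,y1=box; k[y0:y1,x0:x1]=1; m=m*k
    m=cv2.morphologyEx(m,cv2.MORPH_OPEN,np.ones((2,2),np.uint8))
    n,l,s,ce=cv2.connectedComponentsWithStats(m); i=1+np.argmax(s[1:,4]); return (l==i).astype(np.uint8),s[i],ce[i]
def quad(m):
    # quad of the blob, corners refined by approxPoly on its hull
    h=cv2.convexHull(max(cv2.findContours(m,0,1)[0],key=cv2.contourArea)); 
    for e in np.arange(1,12,.25):
        q=cv2.approxPolyDP(h,e,True)
        if len(q)<=4: return q[:,0,:].astype(float)
E
python3 - <<'E'
from h import *
S,D=load("scene0"),load("side0")
for c,b in((S,(315,260,375,330)),(D,(190,175,245,225))):
    hs=cv2.cvtColor(c["pixels"],cv2.COLOR_RGB2HSV)
    m,s,ce=blob(c,(0,60,10),(18,255,85),b); q=quad(m); print(s,ce.round(1))
    P=onz(c,q,.026)[:,:2]; print(q.tolist(),P.round(4).tolist(),P.mean(0).round(4),[np.linalg.norm(P[i]-P[i-1]).round(3) for i in range(len(P))])
    mm=onz(c,np.argwhere(m)[:,::-1],.026)[:,:2]; w,v=np.linalg.eigh(np.cov(mm.T)); print('centroid',mm.mean(0).round(4),'yaw',np.degrees(np.arctan2(v[1,1],v[0,1])).round(1),np.sqrt(w*12).round(4))
print(onz(D,[[252,258],[270,312],[344,288]],0).round(3), onz(S,[[248,255],[306,239]],0).round(3))
m,s,ce=blob(D,(0,180,90),(6,255,255),(280,170,330,210)); print('red',s,ce, onz(D,ce,.235))
big=np.hstack([cv2.resize(D["pixels"][170:320,235:360],None,fx=4,fy=4,interpolation=2)]);cv2.imwrite("pics/crop1.png",big[:,:,::-1])
E
```

```text
[ 327  271   41   46 1012] [347.1 293.4]
[[350.0, 271.0], [367.0, 279.0], [345.0, 316.0], [327.0, 306.0]] [[0.4716, 0.158], [0.4481, 0.2042], [0.5675, 0.2704], [0.5901, 0.2221]] [0.5193 0.2137] [np.float64(0.135), np.float64(0.052), np.float64(0.136), np.float64(0.053)]
centroid [0.5218 0.2154] yaw -148.4 [0.0612 0.1408]
[198 186  39  33 644] [217.6 201.8]
[[236.0, 189.0], [216.0, 218.0], [198.0, 213.0], [220.0, 186.0]] [[0.5907, 0.2167], [0.4792, 0.1424], [0.4426, 0.1902], [0.5544, 0.2562]] [0.5167 0.2014] [np.float64(0.054), np.float64(0.134), np.float64(0.06), np.float64(0.13)]
centroid [0.5155 0.1994] yaw -150.0 [0.0602 0.1414]
[[ 0.503 -0.029  0.   ]
 [ 0.451 -0.209  0.   ]
 [ 0.663 -0.255  0.   ]] [[ 0.682 -0.061 -0.   ]
 [ 0.5   -0.029 -0.   ]]
red [300 186  10   8  59] [304.42372881 189.30508475] [[ 0.65000589 -0.06846038  0.235     ]]
```

View pics/wrist0.png

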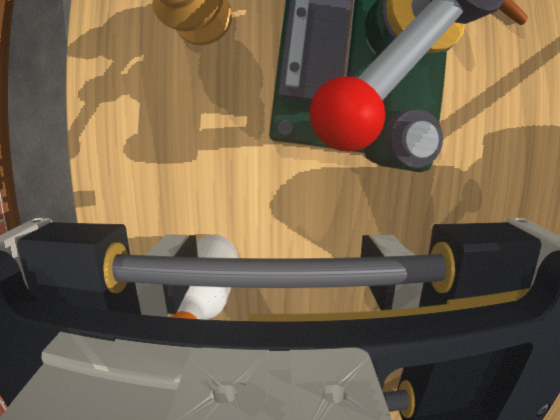

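Wrist view: red ball at (347,114), a column top at (415,135), what is probably the stop bar at (310,50), and the bottle below. The two blank estimates differ, so I'll clear the arm towards the blank and look again.

{"method": "carry_out", "body": {"motion": [0,0,0,-3,2,-1,8.76,0,0,0,-3,2,-1,8.76,0,0,0,-3,2,-1,8.76,0,0,0,-3,2,-1,8.76,0,0,0,-3,2,-1,8.76,0,0,0,-3,2,0,8.76,0,0,0,-1,2,0,8.76,0,0,0,0,0,0,8.76]}}

```text
time_s: 0.82
tcp_pos: [0.5322, 0.1922, 0.277]
eef_rot: [180.0, 0.1, -89.8]
contact_force: [-0.7, -0.7, 0.1]
gripper_width: 0.0877
```

Run:
```python
from plant import r
from h import *
st=r.get_state(); print(st["time_s"],st["tcp_pos"],st["eef_rot"])
S=grab(r,"scene",1);D=grab(r,"side",1);W=grab(r,"wrist",1)
a=cv2.resize(S["pixels"][140:265,195:325],(416,400),interpolation=2);b=cv2.resize(D["pixels"][180:325,235:360],(345,400),interpolation=2)
w=cv2.resize(W["pixels"],(260,195))
im=np.zeros((595,761,3),np.uint8);im[:400,:416]=a;im[:400,416:]=b;im[400:,:260]=w
im[400:595,270:530]=cv2.resize(S["pixels"],(260,195))
cv2.imwrite("pics/c1.png",im[:,:,::-1])
```

```text
0.8167 [0.53216948 0.19218416 0.27699213] [ 1.79989708e+02  6.76015392e-02 -8.98231281e+01]
```

View pics/c1.png

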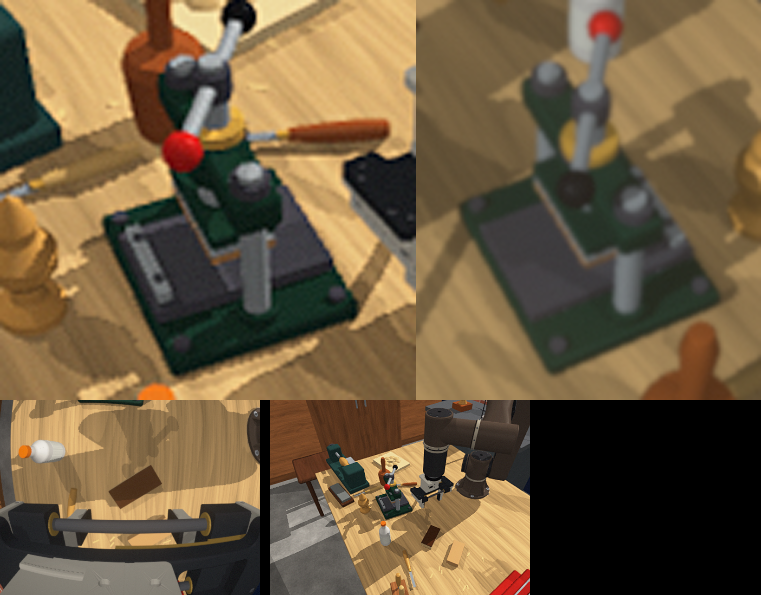

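The view is now clear. In the scene crop (3.2x, offset 195,140) the base corners are at (178,375) and (355,315), with red ball (182,152), black ball (239,16), and the stop on the left (+x). The side crop (2.76x) agrees. Next I'll fit the press pose and the blank.

```bash
cat >> h.py <<'E'
def wray(c,uv):
    uv=np.atleast_2d(np.array(uv,float)); K=c["K"]; v=(uv-K[:2,2])/K[0,0]; th=np.linalg.norm(v,axis=1)+1e-12
    d=np.c_[v*(np.sin(th)/th)[:,None],np.cos(th)]; return -c["R"].T@c["t"], d@c["R"]
def wonz(c,uv,z):
    o,d=wray(c,uv); return o+d*((z-o[2])/d[:,2])[:,None]
def wproj(c,X):
    p=np.atleast_2d(X)@c["R"].T+c["t"]; th=np.arctan2(np.hypot(p[:,0],p[:,1]),p[:,2]); n=np.hypot(p[:,0],p[:,1]); return c["K"][:2,2]+c["K"][0,0]*p[:,:2]*(th/n)[:,None]
E
python3 - <<'E'
from h import *
from scipy.optimize import least_squares
S,D,W=load("scene1"),load("side1"),load("wrist1")
s=lambda u,v:(u/3.2+195,v/3.2+140); d=lambda u,v:((u-416)/2.76+235,v/2.76+180)
o=[(S,(.095,.11,0),s(178,375)),(S,(-.095,.11,0),s(355,315)),(S,(.09,.06,.04),s(165,314)),(S,(-.09,.06,.04),s(332,262)),
(D,(-.095,.11,0),d(462,215)),(D,(-.095,-.11,0),d(557,373)),(D,(.095,-.11,0),d(718,300)),(D,(-.09,.06,.04),d(480,228)),(D,(-.09,-.06,.04),d(553,320))]
def f(p):
    c_,s_=np.cos(p[2]),np.sin(p[2]); R=np.array([[c_,-s_,0],[s_,c_,0],[0,0,1]])
    return np.hstack([(proj(c,R@np.array(X)+[p[0],p[1],0])-u).ravel() for c,X,u in o])
q=least_squares(f,[.57,-.15,-.2],loss="soft_l1"); print("press",q.x[:2].round(4),np.degrees(q.x[2]).round(2)); print(f(q.x).reshape(-1,2).round(1).tolist())
mr=[blob(c,(0,180,90),(6,255,255),b)[2] for c,b in((S,(240,170,265,200)),(D,(290,175,320,205)))]
R_=tri(S,mr[0],D,mr[1]); B_=tri(S,s(239,16),D,d(576,188)); print("red",mr,R_.round(4),"blk",B_.round(4),"mid",((R_+B_)/2).round(4))
for c,b,z in((S,(315,260,375,330),0),(D,(190,175,245,225),0)):
    pass
m,st,ce=blob(W,(0,60,10),(18,255,95),(200,120,380,250)); print(st)
for z in(.026,.02):
    P=wonz(W,np.argwhere(m)[:,::-1],z)[:,:2].astype(np.float32); w,v=np.linalg.eigh(np.cov(P.T)); print(z,P.mean(0),np.degrees(np.arctan2(v[1,1],v[0,1])),np.sqrt(w*12), cv2.minAreaRect(P))
print([ (tri(S,a,D,b)).round(4).tolist() for a,b in zip([(350,271),(367,279),(345,316),(327,306)],[(216,218),(198,213),(220,186),(236,189)])])
crop=W["pixels"][120:250,190:370]; mm=m[120:250,190:370]
cv2.imwrite("pics/w1.png",np.hstack([cv2.resize(crop,None,fx=2,fy=2)[:,:,::-1],cv2.resize(cv2.merge([mm*255]*3),None,fx=2,fy=2)]))
E
```

```text
press [ 0.5815 -0.1446] -4.36
[[-0.6, 2.4], [1.6, 0.1], [-2.4, 0.4], [0.1, -2.4], [-2.2, 0.9], [0.2, 2.5], [2.5, 0.2], [0.2, -0.5], [-5.7, -1.6]]
red [array([252.39285714, 187.39285714]), array([304.5 , 189.35])] [ 0.6453 -0.071   0.2391] blk [ 0.5137 -0.2174  0.2395] mid [ 0.5795 -0.1442  0.2393]
[ 236  142  113   77 4550]
0.026 [0.51256716 0.20300981] -152.93419925986356 [0.05794794 0.13241243] ((0.5159732699394226, 0.2081320434808731), (0.13856036961078644, 0.06186337023973465), 32.24439239501953)
0.02 [0.5122674  0.20420113] -152.93419976270556 [0.05879797 0.13435477] ((0.515723466873169, 0.20939862728118896), (0.14059287309646606, 0.06277082860469818), 32.244388580322266)
[[0.4753, 0.1515, 0.0205], [0.4443, 0.1987, 0.0172], [0.5606, 0.2655, 0.0146], [0.5905, 0.22, 0.0234]]
```

```bash
cat >> h.py <<'E'
from scipy.spatial.transform import Rotation as Ro
def tool(psi,t):
    p,t=np.radians([psi,t]); z=np.array([np.sin(t)*np.cos(p),np.sin(t)*np.sin(p),-np.cos(t)]); x=np.array([-np.cos(t)*np.cos(p),-np.cos(t)*np.sin(p),-np.sin(t)])
    return np.c_[x,np.cross(z,x),z]
def plan(r,T,P):
    s=r.get_state(); R=Ro.from_euler("xyz",s["eef_rot"],degrees=True).as_matrix(); dp=np.array(P)-s["tcp_pos"]
    print("t",s["time_s"],"tcp",s["tcp_pos"].round(4),"F",s["contact_force"].round(2),"J",s["joints"].round(1))
    print("turn",Ro.from_matrix(R.T@T).as_rotvec(degrees=True).round(2),"shift(cur tool) cm",(R.T@dp*100).round(2),"shift(target tool) cm",(T.T@dp*100).round(2))
E
python3 - <<'E'
from plant import r
from h import *
T=tool(31,0); plan(r,T,[.481,.187,.12]); print(Ro.from_matrix(T.T@tool(31,40)).as_rotvec(degrees=True))
S,D=load("scene1"),load("side1")
for c,u in((S,(400,330)),(D,(180,180))): print("spare",onz(c,u,.02))
E
```

```text
t 0.9667 tcp [0.5349 0.1901 0.2767] F [-0.03 -0.56 -0.24] J [ 39.3   8.8  -8.6   0.  -72.6 -39.3]
turn [-1.000e-02  1.000e-02  5.905e+01] shift(cur tool) cm [ 0.31  5.4  15.67] shift(target tool) cm [ 4.78  2.51 15.67]
[-1.10190637e-15 -4.00000000e+01  3.31522489e-15]
spare [[0.47098677 0.36924351 0.02      ]]
spare [[0.46057848 0.35680286 0.02      ]]
```

{"method": "carry_out", "body": {"motion": [0,0,0,0.1,1.8,2.7,8.76,0,0,0,0.1,1.8,2.7,8.76,0,0,0,0.1,1.8,2.6,8.76,0,0,6.56,0,0,0,8.76,0,0,6.56,0,0,0,8.76,0,0,6.56,0,0,0,8.76,0,0,6.56,0,0,0,8.76,0,0,6.56,0,0,0,8.76,0,0,6.56,0,0,0,8.76,0,0,6.56,0,0,0,8.76,0,0,6.56,0,0,0,8.76,0,0,6.56,0,0,0,8.76,0,-6.67,0,0,0,0,8.76,0,-6.67,0,0,0,0,8.76,0,-6.67,0,0,0,0,8.76,0,-6.67,0,0,0,0,8.76,0,-6.67,0,0,0,0,8.76,0,-6.67,0,0,0,0,8.76,0,0,0,0,0,0,8.76,0,0,0,0,0,0,8.76]}}

```text
time_s: 2.63
tcp_pos: [0.4997, 0.1735, 0.2188]
eef_rot: [178.9, 36.4, -149.3]
contact_force: [0.2, -0.7, -1.2]
gripper_width: 0.0875
```

Run:
```python
from plant import r
from h import *
W=grab(r,"wrist",2)
plan(r,tool(31,40),[.481,.187,.0085])
m,st,ce=blob(W,(0,60,10),(18,255,95),(60,40,500,330)); print(st)
P=wonz(W,np.argwhere(m)[:,::-1],.026)[:,:2].astype(np.float32); print(cv2.minAreaRect(P))
cv2.imwrite("pics/w2.png",W["pixels"][:,:,::-1])
```

```text
t 2.6833 tcp [0.499  0.1735 0.2174] F [ 0.78 -0.1  -0.26] J [  40.7  -11.8  -58.2   32.1   -9.  -129.9]
turn [ 0.95 -3.77 -0.26] shift(cur tool) cm [13.04  1.76 16.38] shift(target tool) cm [14.08  2.08 15.46]
[ 264   41   67  101 5561]
((0.5096114873886108, 0.2026764154434204), (0.1195858046412468, 0.060821518301963806), 31.729217529296875)
```

View pics/w2.png

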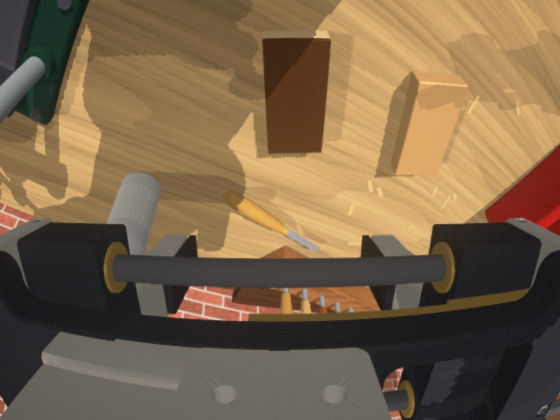

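Wrist view: the blank runs from (295,38) to (295,150), the spare is at (430,125), and the bottle is at left. The arm stopped short at the j3/j5 limits, so I'll fit a quick kinematic model to see where tilted poses are reachable.

```bash
cat > kin.py <<'E'
import numpy as np
from scipy.optimize import least_squares
from scipy.spatial.transform import Rotation as Ro
E=lambda a,d:Ro.from_euler(a,d,degrees=True).as_matrix()
P0=[.18,.6,.47,.19,.3,0.,0.]  # d1,L1,L2,lat,Lt,elbow z,shoulder x
def fk(q,k=P0):
    d1,L1,L2,lat,Lt,e,a=k; A=E('z',q[0]); B=A@E('y',q[1]); C=B@E('y',-q[2])@E('x',q[3]); T=C@E('y',-q[4])
    p=A@[a,0,d1]+B@[0,0,L1]+C@np.array([L2,0,0])+B@E('y',-q[2])@np.array([0,lat,e])+T@[Lt,0,0]
    F=T@E('x',q[5])  # tool z = x of this frame
    return p,F
def fit(data):
    f=lambda k:np.hstack([fk(q,k)[0]-p for q,p in data]+[1e-3*(np.array(k)-P0)])
    return least_squares(f,P0)
E
python3 - <<'E'
from kin import *
D=[([16.507,20.59,.634,-.02,-70.137,-16.507],[.6745,0,.2256]),([39.3,8.8,-8.6,0,-72.6,-39.3],[.5349,.1901,.2767]),([40.7,-11.8,-58.2,32.1,-9,-129.9],[.499,.1735,.2174])]
for q,p in D: print(fk(q)[1][:,0].round(3))
print("meas z3",E('z',-149.3)@E('y',36.4)@E('x',178.9)@[0,0,1.])
s=fit(D); print(s.x.round(4),(s.fun[:9]*1e3).round(1))
E
```

```text
[-0.001 -0.001 -1.   ]
[-0. -0. -1.]
[ 0.389  0.445 -0.807]
meas z3 [ 0.50035743  0.31941694 -0.80474547]
[-0.4381  0.5304 -0.0199 -0.1941  0.063   0.2491  0.396 ] [ 2.7 -1.8 10.8  0.3 -3.  -9.9 -3.5  3.5 -0.9]
```

```bash
sed -i "s/E('x',q\[3\])/E('x',-q[3])/; s/\.47,\.19,\.3/.57,-.19,.32/; s/1e-3\*(np/np.array([3e-3,3e-3,3e-3,3e-3,3e-3,1e-1,1e-1])*(np/" kin.py
python3 - <<'E'
from kin import *
D=[([16.507,20.59,.634,-.02,-70.137,-16.507],[.6745,0,.2256]),([39.3,8.8,-8.6,0,-72.6,-39.3],[.5349,.1901,.2767]),([40.7,-11.8,-58.2,32.1,-9,-129.9],[.499,.1735,.2174])]
print(fk(D[2][0])[1][:,0].round(3))
s=fit(D); k=s.x; print(k.round(4),(s.fun[:9]*1e3).round(1))
lo=np.array([-176,-82,-58.2,-173.8,-174.7]);hi=np.array([176,121.7,71.7,95.5,-.2])
def reach(p,az,t):
    z=np.array([np.sin(np.radians(t))*np.cos(np.radians(az)),np.sin(np.radians(t))*np.sin(np.radians(az)),-np.cos(np.radians(t))])
    b=None
    for q0 in ([15,5,-30,20,-40],[15,5,-40,-60,-30],[15,10,-30,80,-30]):
        g=lambda q:np.hstack([(lambda P,F:np.r_[(P-p)*10,F[:,0]-z])(*fk(list(q)+[0],k))])
        o=least_squares(g,q0,bounds=(lo,hi),x_scale=10)
        if b is None or o.cost<b.cost:b=o
    return round(np.sqrt(2*b.cost)*100,1),b.x.round(0)
for t in(30,35,40,45):
    print(t,"bench",reach([.481,.187,.009],31,t),"home",reach([.538,-.141,.049],-4.4,t),"back50",reach([.488,-.139,.049],-4.4,t),"back100",reach([.44,-.136,.049],-4.4,t))
    print("  alt .56,.08",reach([.56,.08,.009],-4,t),"r.6",reach([.6,.08,.009],-4,t))
for t in (10,20): print(t,reach([.436,-.133,.07],-4.4,t))
E
```

```text
[ 0.498  0.319 -0.807]
[ 0.1226  0.5793  0.2755 -0.1821  0.3748  0.0379  0.1715] [ -2.9   9.3   6.1  -6.1   7.5  -2.6  11.4 -15.7  -3.5]
30 bench (np.float64(48.3), array([ 38.,  23., -58., -42.,  -6.])) home (np.float64(31.1), array([  3.,  17., -58., -46.,  -2.])) back50 (np.float64(41.4), array([  2.,  15., -58., -23.,  -9.])) back100 (np.float64(51.9), array([  1.,  14., -58., -21., -16.]))
  alt .56,.08 (np.float64(36.5), array([ 34.,  24., -58.,  78., -10.])) r.6 (np.float64(28.9), array([ 35.,  26., -58.,  95., -16.]))
35 bench (np.float64(56.2), array([ 37.,  23., -58., -52.,  -7.])) home (np.float64(39.2), array([  2.,  17., -58., -73.,  -2.])) back50 (np.float64(49.3), array([  1.,  15., -58., -30.,  -9.])) back100 (np.float64(59.6), array([ -0.,  14., -58., -25., -16.]))
  alt .56,.08 (np.float64(44.4), array([ 35.,  24., -58.,  78., -12.])) r.6 (np.float64(36.4), array([ 36.,  26., -58.,  95., -17.]))
40 bench (np.float64(64.0), array([ 36.,  23., -58., -61.,  -7.])) home (np.float64(47.2), array([  2.,  17., -58., -89.,  -3.])) back50 (np.float64(57.1), array([  0.,  15., -58., -38.,  -9.])) back100 (np.float64(67.2), array([ -1.,  13., -58., -29., -16.]))
  alt .56,.08 (np.float64(52.3), array([ 36.,  24., -58.,  77., -13.])) r.6 (np.float64(44.0), array([ 36.,  26., -58.,  95., -18.]))
45 bench (np.float64(71.7), array([ 35.,  23., -58., -69.,  -8.])) home (np.float64(55.1), array([  1.,  17., -58., -97.,  -5.])) back50 (np.float64(64.9), array([ -1.,  15., -58., -46., -10.])) back100 (np.float64(74.7), array([ -2.,  13., -58., -34., -16.]))
  alt .56,.08 (np.float64(60.1), array([ 37.,  25., -58.,  77., -15.])) r.6 (np.float64(51.7), array([ 37.,  26., -58.,  95., -18.]))
10 (np.float64(15.9), array([  5.,  11., -58.,  -4., -19.]))
20 (np.float64(31.6), array([  4.,  10., -58.,  -9., -18.]))
```

```bash
sed -i "s/C@np.array(\[L2,0,0\])+B@E('y',-q\[2\])@np.array(\[0,lat,e\])/C@np.array([L2,lat,0])+B@E('y',-q[2])@np.array([0,0,e])/; s/\.57,-.19,.32/.54,-.19,.32/" kin.py
cat >> kin.py <<'E'
D=[([16.507,20.59,.634,-.02,-70.137,-16.507],[.6745,0,.2256]),([39.3,8.8,-8.6,0,-72.6,-39.3],[.5349,.1901,.2767]),([40.7,-11.8,-58.2,32.1,-9,-129.9],[.499,.1735,.2174])]
lo=np.array([-176,-82,-58.2,-173.8,-174.7]);hi=np.array([176,121.7,71.7,95.5,-.2])
def reach(p,az,t,k):
    a,t=np.radians([az,t]); z=np.array([np.sin(t)*np.cos(a),np.sin(t)*np.sin(a),-np.cos(t)]); b=None
    for q0 in ([15,5,-30,20,-40],[15,5,-40,-60,-30],[15,10,-30,80,-30],[-15,5,-30,-150,-30]):
        g=lambda q:(lambda P,F:np.r_[(P-p)*10,F[:,0]-z])(*fk(list(q)+[0],k))
        o=least_squares(g,q0,bounds=(lo,hi),x_scale=10)
        if b is None or o.cost<b.cost:b=o
    return float(round(np.sqrt(2*b.cost)*100,1)),b.x.round(0).astype(int).tolist()
E
python3 - <<'E'
from kin import *
s=fit(D); k=s.x; print(k.round(4),(s.fun[:9]*1e3).round(1))
for t in(30,35,40):
    print(t,"bench",reach([.481,.187,.009],31,t,k),"home",reach([.538,-.141,.049],-4.4,t,k),"back50",reach([.488,-.139,.049],-4.4,t,k),"back100",reach([.44,-.136,.049],-4.4,t,k))
    print("  alt .56,.08",reach([.56,.08,.009],-4,t,k),"r.6",reach([.6,.08,.009],-4,t,k))
E
```

```text
[ 1.985e-01  6.022e-01  4.635e-01 -1.917e-01  3.782e-01 -1.000e-04
 -1.000e-04] [-0.  0.  0.  0. -0. -0. -0.  0. -0.]
30 bench (7.7, [39, 14, -44, -36, 0]) home (8.5, [5, 12, -48, -7, 0]) back50 (8.9, [6, 8, -52, -13, 0]) back100 (9.5, [6, 4, -55, -18, 0])
  alt .56,.08 (4.8, [-11, 17, -45, -161, -4]) r.6 (4.9, [-11, 20, -42, -166, -3])
35 bench (2.7, [32, 13, -40, -58, 0]) home (7.0, [1, 11, -42, -36, 0]) back50 (6.4, [1, 8, -45, -41, 0]) back100 (6.1, [0, 4, -49, -45, 0])
  alt .56,.08 (0.7, [-11, 17, -43, -146, -6]) r.6 (1.6, [-10, 20, -40, -150, -6])
40 bench (0.0, [11, 14, -38, -92, -13]) home (1.8, [-4, 11, -38, -56, 0]) back50 (0.5, [-4, 7, -42, -58, 0]) back100 (0.0, [-8, 3, -46, -62, -3])
  alt .56,.08 (4.6, [-2, 17, -36, -120, 0]) r.6 (3.1, [-2, 19, -32, -123, 0])
```

Run:
```python
from kin import *
k=fit(D).x
def ik(p,az,t,n=25):
    a,t=np.radians([az,t]); z=np.array([np.sin(t)*np.cos(a),np.sin(t)*np.sin(a),-np.cos(t)]); rng=np.random.default_rng(0); out=[]
    g=lambda q:(lambda P,F:np.r_[(P-p)*10,F[:,0]-z])(*fk(list(q)+[0],k))
    for i in range(n):
        q0=np.array([rng.uniform(-50,60),rng.uniform(-20,40),rng.uniform(-57,20),rng.uniform(-170,95),rng.uniform(-90,-2)])
        o=least_squares(g,q0,bounds=(lo,hi),x_scale=10,max_nfev=60)
        if o.cost<1e-6:
            s=o.x.round(0).astype(int).tolist()
            if not any(np.abs(np.array(s)-u).max()<4 for u in out): out.append(s)
    return out
for t in(32,38,44):
    for n,p,az in(("bench",[.481,.187,.009],31),("bench+10cm",[.481,.187,.11],31),("home",[.538,-.141,.049],-4.4),("back100",[.44,-.136,.049],-4.4),("back100hi",[.44,-.136,.13],-4.4)):
        print(t,n,ik(p,az,t))
```

```text
32 bench []
32 bench+10cm []
32 home []
32 back100 []
32 back100hi []
38 bench [[23, 13, -38, -76, -5]]
38 bench+10cm []
38 home []
38 back100 []
38 back100hi []
44 bench [[-3, 17, -43, -110, -25]]
44 bench+10cm []
44 home [[-21, 11, -35, -86, -11]]
44 back100 [[-33, 5, -44, -90, -19]]
44 back100hi []
```

```bash
cat >> kin.py <<'E'
k=fit(D).x
def zdir(az,t): a,t=np.radians([az,t]); return np.array([np.sin(t)*np.cos(a),np.sin(t)*np.sin(a),-np.cos(t)])
def ik(p,az,t):
    # all (j1..j5): scan j1 and forearm pitch; residual = elbow off-plane and shoulder distance
    from scipy.optimize import fsolve
    z=zdir(az,t); w=np.array(p)-k[4]*z; out=[]
    def geo(v):
        a,ph=np.radians(v); u=np.array([np.cos(a),np.sin(a),0]); f=np.array([np.cos(ph)*np.cos(a),np.cos(ph)*np.sin(a),-np.sin(ph)])
        n=np.cross(f,z); n/=np.linalg.norm(n)+1e-12; o=n*abs(k[3])*SG   # sign for j5<0
        e=w-o-k[2]*f-[0,0,k[0]]; return u,f,e
    def res(v):
        u,f,e=geo(v); return [e@np.array([-u[1],u[0],0])*10,(np.linalg.norm(e)-k[1])*10]
    for a0 in range(-60,70,6):
        for ph in range(10,100,6):
            v,_,ier,_=fsolve(res,[a0,ph],full_output=True)
            if ier!=1 or np.abs(res(v)).max()>1e-6: continue
            u,f,e=geo(v); j2=np.degrees(np.arctan2(e@u,e[2])); j3=j2-v[1]
            Fm=E('z',v[0])@E('y',v[1]); d=Fm.T@z; j5=-np.degrees(np.arccos(np.clip(d[0],-1,1)))
            j4=-np.degrees(np.arctan2(d[1],-d[2])) 
            q=np.array([v[0],j2,j3,j4,j5]); q[0]=(q[0]+180)%360-180
            for s4 in (q[3],-q[3]):
                qq=q.copy(); qq[3]=s4
                P,F=fk(list(qq)+[0],k)
                if np.linalg.norm(P-p)<2e-3 and np.all(qq>lo-.1) and np.all(qq<hi) and abs(j2)<80 and not any(np.abs(qq-o_).max()<2 for o_ in out): out.append(qq)
    return [o.round(0).astype(int).tolist() for o in out]
E
python3 - <<'E'
import kin; from kin import *
# sign check on a known pose
for SGv in(1,-1):
    kin.SG=SGv; P,F=fk([10,15,-20,-30,-30,0],k); z=F[:,0]; t=np.degrees(np.arccos(-z[2])); az=np.degrees(np.arctan2(z[1],z[0]))
    print(SGv,ik(P,az,t))
    for t in(32,38,44):
        for n,p,az in(("bench",[.481,.187,.009],31),("bench+5",[.481,.187,.06],31),("home",[.538,-.141,.049],-4.4),("back100",[.44,-.136,.049],-4.4)):
            print(t,n,ik(p,az,t))
E
```

```text
1 []
32 bench []
32 bench+5 []
32 home []
32 back100 []
38 bench []
38 bench+5 []
38 home []
38 back100 []
44 bench []
44 bench+5 []
44 home []
44 back100 []
-1 [[10, 15, -20, -30, -30]]
32 bench []
32 bench+5 []
32 home []
32 back100 []
38 bench [[23, 13, -38, -76, -5]]
38 bench+5 []
38 home []
38 back100 []
44 bench [[-3, 17, -43, -110, -25]]
44 bench+5 [[17, 7, -39, -83, -10]]
44 home [[-21, 11, -35, -86, -12]]
44 back100 [[-33, 5, -44, -90, -19]]
```

```bash
cat > p.py <<'E'
import kin; from kin import *
kin.SG=-1
c=lambda a:np.array([np.cos(np.radians(a)),np.sin(np.radians(a)),0])
E
python3 - <<'E'
from p import *
for z in(.009,.05,.1,.15):
    for d in(0,.04,.08,.14): print("bench t44 z",z,"out",d,ik(np.array([.481,.187,z])+d*c(31),31,44))
for z in(.049,.1,.15):
    for d in(-.11,-.05,0): print("press t44 z",z,"d",d,ik(np.array([.538,-.141,z])+d*c(-4.4),-4.4,44))
for t in (40,42,43,45): print(t,"home",ik([.538,-.141,.049],-4.4,t),"d-.1",ik([.438,-.133,.049],-4.4,t), "bench",ik([.481,.187,.009],31,t))
E
```

```text
bench t44 z 0.009 out 0 [[-3, 17, -43, -110, -25]]
bench t44 z 0.009 out 0.04 [[2, 19, -39, -109, -21]]
bench t44 z 0.009 out 0.08 [[7, 20, -34, -107, -17]]
bench t44 z 0.009 out 0.14 [[15, 23, -26, -97, -11]]
bench t44 z 0.05 out 0 [[11, 9, -39, -90, -13]]
bench t44 z 0.05 out 0.04 [[16, 11, -35, -86, -10]]
bench t44 z 0.05 out 0.08 [[22, 14, -31, -79, -6]]
bench t44 z 0.05 out 0.14 []
bench t44 z 0.1 out 0 []
bench t44 z 0.1 out 0.04 []
bench t44 z 0.1 out 0.08 []
bench t44 z 0.1 out 0.14 []
bench t44 z 0.15 out 0 []
bench t44 z 0.15 out 0.04 []
bench t44 z 0.15 out 0.08 []
bench t44 z 0.15 out 0.14 []
press t44 z 0.049 d -0.11 [[-34, 5, -45, -90, -20]]
press t44 z 0.049 d -0.05 [[-27, 8, -40, -89, -15]]
press t44 z 0.049 d 0 [[-21, 11, -35, -86, -12]]
press t44 z 0.1 d -0.11 []
press t44 z 0.1 d -0.05 []
press t44 z 0.1 d 0 []
press t44 z 0.15 d -0.11 []
press t44 z 0.15 d -0.05 []
press t44 z 0.15 d 0 []
40 home [] d-.1 [[-6, 3, -46, -61, -1]] bench [[11, 14, -38, -92, -13]]
42 home [[-10, 11, -36, -69, -4]] d-.1 [[-23, 4, -44, -80, -13]] bench [[3, 16, -40, -103, -19]]
43 home [[-16, 11, -35, -78, -8]] d-.1 [[-28, 4, -44, -86, -16]] bench [[0, 16, -42, -107, -22]]
45 home [[-25, 12, -36, -92, -15]] d-.1 [[-36, 6, -45, -93, -22]] bench [[-6, 19, -44, -113, -28]]
```

```bash
cat >> p.py <<'E'
from h import tool
Q0=np.array([16.507,20.546,.682,0,-70.136,-16.507]); F0=fk(Q0,k)[1]
T0=np.array([[0,-1,0],[-1,0,0],[0,0,-1.]]); OFF=F0.T@T0
lo6=np.r_[lo,-173.6]; hi6=np.r_[hi,173.6]
def step(q,p,T):
    g=lambda v:(lambda P,F:np.r_[(P-p)*20,Ro.from_matrix((F@OFF).T@T).as_rotvec()])(*fk(v,k))
    o=least_squares(g,np.clip(q,lo6+.01,hi6-.01),bounds=(lo6,hi6),x_scale=10); return o.x,np.abs(o.fun).max()
def path(q,seq,say=4):
    """seq of (p,T,n rows): linear p, geodesic T"""
    p,F=fk(q,k); T=F@OFF; worst=0
    for (p1,T1,n) in seq:
        rv=Ro.from_matrix(T.T@T1).as_rotvec()
        for i in range(1,n+1):
            qn,e=step(q,p+(np.array(p1)-p)*i/n,T@Ro.from_rotvec(rv*i/n).as_matrix()); d=np.abs(qn-q).max(); q=qn
            if e>2e-3 or d>10: print("   !row",i,"err",round(e,4),"dq",round(d,1),q.round(0))
        p,T=np.array(p1),T1; print(" at",np.round(p,3),"q",q.round(1))
    return q
E
python3 - <<'E'
from p import *
qs=np.array([40.,10,-10,0,-72,-98])
for D_ in (50,80):
  for pp in([.481,.187,.06],):
    print("delta",D_,pp)
    q,e=step(qs,np.array([.499,.174,.2]),tool(31,0)); print(q.round(1),e)
    hi_=[.499,.174,.2]
    for tt in (44,):
        q2=path(q,[(hi_,tool(31+D_,0),int(D_/5)),(pp,tool(31+D_,0),6),(pp,tool(31+D_,tt),9),(pp,tool(31+D_/2,tt),int(D_/10)),(pp,tool(31,tt),int(D_/10)),([.481,.187,.009],tool(31,tt),2)])
E
```

```text
delta 50 [0.481, 0.187, 0.06]
[ 40.5   7.9 -20.   -0.  -62.1  66.5] 8.770761894538737e-14
 at [0.499 0.174 0.2  ] q [ 40.5   7.9 -20.   -0.  -62.1  16.5]
 at [0.481 0.187 0.06 ] q [ 43.1  15.8 -31.3  -0.  -42.9  19. ]
   !row 5 err 0.0 dq 10.0 [ 25.  14. -27. -32. -40. -23.]
   !row 6 err 0.0 dq 10.0 [ 20.  15. -25. -40. -42. -33.]
 at [0.481 0.187 0.06 ] q [  3.9  19.7 -22.9 -57.9 -53.1 -59.2]
 at [0.481 0.187 0.06 ] q [  6.   12.3 -32.6 -70.  -34.5 -49.7]
 at [0.481 0.187 0.06 ] q [ 16.8   6.8 -38.8 -82.7  -9.9 -35.9]
   !row 1 err 0.0 dq 25.6 [  5.  12. -40. -99. -18. -61.]
   !row 2 err 0.0 dq 19.8 [  -3.   17.  -43. -110.  -25.  -81.]
 at [0.481 0.187 0.009] q [  -3.3   17.4  -43.  -110.2  -24.7  -81.2]
delta 80 [0.481, 0.187, 0.06]
[ 40.5   7.9 -20.   -0.  -62.1  66.5] 8.770761894538737e-14
 at [0.499 0.174 0.2  ] q [ 40.5   7.9 -20.   -0.  -62.1 -13.5]
 at [0.481 0.187 0.06 ] q [ 43.1  15.8 -31.3  -0.  -42.9 -11. ]
 at [0.481 0.187 0.06 ] q [  7.6  28.3 -10.3 -45.6 -71.1 -69.6]
 at [0.481 0.187 0.06 ] q [  3.9  16.7 -27.  -62.5 -46.1 -55.6]
 at [0.481 0.187 0.06 ] q [ 16.8   6.8 -38.8 -82.7  -9.9 -35.9]
   !row 1 err 0.0 dq 25.6 [  5.  12. -40. -99. -18. -61.]
   !row 2 err 0.0 dq 19.8 [  -3.   17.  -43. -110.  -25.  -81.]
 at [0.481 0.187 0.009] q [  -3.3   17.4  -43.  -110.2  -24.7  -81.2]
```

```bash
sed -i "s/E('x',q\[5\])/E('x',-q[5])/" kin.py
python3 - <<'E'
from p import *
q,e=step(np.array([40.,10,-10,0,-72,-98]),np.array([.499,.174,.2]),tool(31,0)); print(q.round(1),e)
pp=[.481,.187,.06]; T44=lambda a:tool(a,44)
q=path(q,[([.499,.174,.2],tool(81,0),10),(pp,tool(81,0),6),(pp,T44(81),10),(pp,T44(56),5),(pp,T44(31),5),([.481,.187,.009],T44(31),5)])
print("transport"); q=path(q,[([.481,.187,.055],T44(31),5),([.45,.03,.055],T44(13),10),([.43,-.132,.055],T44(-4.4),10),([.43,-.132,.05],T44(-4.4),2),([.538,-.141,.05],T44(-4.4),6)])
E
```

```text
[ 40.5   7.9 -20.   -0.  -62.1 -99.5] 6.272760089132134e-13
 at [0.499 0.174 0.2  ] q [ 40.5   7.9 -20.    0.  -62.1 -49.5]
 at [0.481 0.187 0.06 ] q [ 43.1  15.8 -31.3  -0.  -42.9 -52.1]
 at [0.481 0.187 0.06 ] q [  3.9  19.7 -22.9 -57.9 -53.1  26.2]
 at [0.481 0.187 0.06 ] q [  6.   12.3 -32.6 -70.  -34.5  16.7]
 at [0.481 0.187 0.06 ] q [ 16.8   6.8 -38.8 -82.7  -9.9   2.9]
   !row 1 err 0.0 dq 11.4 [ 11.   9. -39. -90. -13.  14.]
 at [0.481 0.187 0.009] q [  -3.3   17.4  -43.  -110.2  -24.7   48.2]
transport
 at [0.481 0.187 0.055] q [ 14.    7.7 -38.8 -86.5 -11.7   8.8]
 at [0.45  0.03  0.055] q [ -8.5   2.8 -45.3 -89.9 -14.7  15.7]
 at [ 0.43  -0.132  0.055] q [-30.5   3.2 -44.8 -86.7 -17.8  16. ]
 at [ 0.43  -0.132  0.05 ] q [-32.9   4.4 -45.  -89.3 -19.4  20.6]
 at [ 0.538 -0.141  0.05 ] q [-20.6  11.3 -34.9 -85.2 -11.2   6.9]
```

{"method": "carry_out", "body": {"motion": [0,6.1,0,0,0,0,8.76,0,6.1,0,0,0,0,8.76,0,6.1,0,0,0,0,8.76,0,6.1,0,0,0,0,8.76,0,6.1,0,0,0,0,8.76,0,6,0,0,0,0,8.76,0,0,-6.25,0,0,0,8.76,0,0,-6.25,0,0,0,8.76,0,0,-6.25,0,0,0,8.76,0,0,-6.25,0,0,0,8.76,0,0,-6.25,0,0,0,8.76,0,0,-6.25,0,0,0,8.76,0,0,-6.25,0,0,0,8.76,0,0,-6.25,0,0,0,8.76,0,0,0,0,0,0,8.76]}}

```text
time_s: 3.93
tcp_pos: [0.5055, 0.1691, 0.2186]
eef_rot: [-177.8, 2.0, -98.8]
contact_force: [0.4, 0.6, -1.2]
gripper_width: 0.0874
```

Run:
```python
from plant import r
from h import *
plan(r,tool(81,0),[.481,.187,.06])
W=grab(r,"wrist",3)
m,st,ce=blob(W,(0,60,10),(18,255,95),(150,40,480,240)); print(st)
P=wonz(W,np.argwhere(m)[:,::-1],.026)[:,:2].astype(np.float32); print(cv2.minAreaRect(P))
```

```text
t 3.9333 tcp [0.5055 0.1691 0.2186] F [ 0.4   0.61 -1.24] J [ 39.8   5.7 -20.2   0.3 -61.2 -48.8]
turn [-2.17  2.02  0.16] shift(cur tool) cm [-0.84  3.29 15.79] shift(target tool) cm [-1.39  2.7  15.86]
[ 220  155  124   86 5322]
((0.5161358714103699, 0.208022341132164), (0.13886934518814087, 0.06190325692296028), 32.25383377075195)
```

{"method": "carry_out", "body": {"motion": [-2.2,2,0,0,0,0,8.76,0,0,0,-0.28,0.54,3.17,8.76,0,0,0,-0.28,0.54,3.17,8.76,0,0,0,-0.28,0.54,3.17,8.76,0,0,0,-0.28,0.54,3.17,8.76,0,0,0,-0.28,0.54,3.17,8.76,0,-3.67,0,0,0,0,8.76,0,-3.67,0,0,0,0,8.76,0,-3.67,0,0,0,0,8.76,0,-3.67,0,0,0,0,8.76,0,-3.67,0,0,0,0,8.76,0,-3.67,0,0,0,0,8.76,0,-3.67,0,0,0,0,8.76,0,-3.67,0,0,0,0,8.76,0,-3.67,0,0,0,0,8.76,0,-3.67,0,0,0,0,8.76,0,-3.67,0,0,0,0,8.76,0,-3.67,0,0,0,0,8.76,0,0,0,0,0,0,8.76]}}

```text
time_s: 5.57
tcp_pos: [0.482, 0.1861, 0.0598]
eef_rot: [179.6, 44.4, -99.7]
contact_force: [0.1, -0.8, 0.1]
gripper_width: 0.0874
```

Run:
```python
from plant import r
from h import *
plan(r,tool(81,44),[.48,.186,.06])
plan(r,tool(31.5,44),[.48,.186,.06])
```

```text
t 5.5667 tcp [0.482  0.1861 0.0598] F [ 0.07 -0.85  0.13] J [  3.4  19.9 -22.8 -58.4 -53.4  26.4]
turn [-0.15  0.41 -0.53] shift(cur tool) cm [ 0.02  0.19 -0.05] shift(target tool) cm [ 0.02  0.19 -0.05]
t 5.5667 tcp [0.482  0.1861 0.0598] F [ 0.07 -0.85  0.13] J [  3.4  19.9 -22.8 -58.4 -53.4  26.4]
turn [34.35  0.28 34.96] shift(cur tool) cm [ 0.02  0.19 -0.05] shift(target tool) cm [ 0.11  0.09 -0.14]
```

Tracks the model exactly. Now swing to the blank's azimuth.

{"method": "carry_out", "body": {"motion": [3.44,0.03,3.5,0,0,0,8.76,3.44,0.03,3.5,0,0,0,8.76,3.44,0.03,3.5,0,0,0,8.76,3.44,0.03,3.5,0,0,0,8.76,3.44,0.03,3.5,0,0,0,8.76,3.44,0.03,3.5,0,0,0,8.76,3.44,0.03,3.5,0,0,0,8.76,3.44,0.03,3.5,0,0,0,8.76,3.44,0.03,3.5,0,0,0,8.76,3.44,0.03,3.5,0,0,0,8.76,0,0,0,0,0,0,8.76,0,0,0,0,0,0,8.76]}}

```text
time_s: 6.57
tcp_pos: [0.4819, 0.1891, 0.0621]
eef_rot: [-179.5, 44.2, -147.7]
contact_force: [0.2, 0.0, -0.8]
gripper_width: 0.0875
```

Run:
```python
from plant import r
from h import *
plan(r,tool(31.7,44),[.48,.186,.009])
```

```text
t 6.5667 tcp [0.4819 0.1891 0.0621] F [ 0.2   0.   -0.77] J [ 16.8   6.7 -38.6 -82.3 -10.3   3.3]
turn [-0.07  0.23  0.44] shift(cur tool) cm [ 3.94 -0.13  3.58] shift(target tool) cm [ 3.92 -0.16  3.59]
```

{"method": "carry_out", "body": {"motion": [0,0,0.4,0.56,-0.02,0.51,8.76,0,0,0,0.56,-0.02,0.51,8.76,0,0,0,0.56,-0.02,0.51,8.76,0,0,0,0.56,-0.02,0.51,8.76,0,0,0,0.56,-0.02,0.51,8.76,0,0,0,0.56,-0.02,0.51,8.76,0,0,0,0.56,-0.02,0.51,8.76,0,0,0,0,0,0,8.76,0,0,0,0,0,0,8.76]}}

```text
time_s: 7.32
tcp_pos: [0.4808, 0.1835, 0.0081]
eef_rot: [-179.9, 44.1, -148.6]
contact_force: [-0.0, -0.9, 0.6]
gripper_width: 0.0879
```

Run:
```python
from plant import r
from h import *
plan(r,tool(31.7,44),[.48,.186,.009])
```

```text
t 7.3167 tcp [0.4808 0.1835 0.0081] F [-0.01 -0.89  0.58] J [  -4.    17.7  -43.  -109.6  -25.3   48.5]
turn [-0.24  0.14 -0.19] shift(cur tool) cm [-0.11  0.26 -0.02] shift(target tool) cm [-0.11  0.25 -0.02]
```

{"method": "carry_out", "body": {"motion": [0,0,0,-0.1,0.2,0,8.76,0,0,0,0,0,0,5.5,0,0,0,0,0,0,5.5,0,0,0,0,0,0,5.5,0,0,0,0,0,0,5.5,0,0,0,0,0,0,5.5,0,0,0,0,0,0,5.5,0,0,0,0,0,0,5.5,0,0,0,0,0,0,5.5], "grip_force": 50}}

```text
time_s: 8.07
tcp_pos: [0.4805, 0.1866, 0.0099]
eef_rot: [-179.8, 44.3, -148.3]
contact_force: [-1.7, -1.6, 6.2]
gripper_width: 0.0615
```

{"method": "carry_out", "body": {"motion": [0,0,0,-0.45,0,-0.46,5.5,0,0,0,-0.45,0,-0.46,5.5,0,0,0,-0.45,0,-0.46,5.5,0,0,0,-0.45,0,-0.46,5.5,0,0,0,-0.45,0,-0.46,5.5,0,0,0,-0.45,0,-0.46,5.5,0,0,0,-0.45,0,-0.46,5.5,0,0,0,0,0,0,5.5]}}

```text
time_s: 8.73
tcp_pos: [0.4803, 0.1871, 0.0555]
eef_rot: [-179.7, 44.3, -148.2]
contact_force: [-0.4, 0.8, -3.5]
gripper_width: 0.0617
```

Run:
```python
from plant import r
from h import *
from p import *
s=r.get_state(); q=s["joints"]; z=s["tcp_pos"][2]; print(s["tcp_pos"],s["eef_rot"],s["contact_force"])
T=lambda a:tool(a,44)
S=load("scene1");print("bottle",onz(S,(248,311),0),"gouge",onz(S,(303,370),0))
print("A rotate first"); path(q.copy(),[([.48,.187,z],T(-4.4),12),([.43,-.132,z],T(-4.4),12)])
print("B shift first"); path(q.copy(),[([.44,-.0,z],T(31.7),8),([.43,-.0,z],T(-4.4),10)])
D1=grab(r,"side",4); cv2.imwrite("pics/s4.png",cv2.resize(D1["pixels"][130:330,130:380],(750,600),interpolation=2)[:,:,::-1])
```

```text
[0.48028301 0.18709609 0.05552392] [-179.69774188   44.26655284 -148.23600199] [-0.43875053  0.80519927 -3.48134066]
bottle [[7.67555679e-01 1.15202731e-01 1.11022302e-16]] gouge [[7.27186504e-01 3.29184201e-01 1.11022302e-16]]
A rotate first
   !row 4 err 0.0 dq 11.2 [   8.    7.  -42. -110.   -8.   29.]
   !row 5 err 0.0 dq 15.6 [   2.    8.  -45. -123.  -12.   44.]
   !row 6 err 0.0 dq 14.9 [  -3.    9.  -50. -136.  -17.   59.]
   !row 7 err 0.0 dq 11.8 [  -6.   10.  -55. -147.  -21.   71.]
   !row 8 err 0.0057 dq 7.9 [  -6.   11.  -58. -155.  -24.   77.]
   !row 9 err 0.0266 dq 2.5 [  -5.   10.  -58. -158.  -22.   76.]
   !row 10 err 0.0483 dq 2.4 [  -5.   10.  -58. -160.  -21.   76.]
   !row 11 err 0.0707 dq 2.2 [  -4.    9.  -58. -162.  -19.   75.]
   !row 12 err 0.0936 dq 2.1 [  -4.    9.  -58. -164.  -18.   74.]
 at [0.48  0.187 0.056] q [  -3.6    9.2  -58.2 -164.2  -17.9   74.4]
   !row 1 err 0.0748 dq 5.1 [  -7.    8.  -58. -159.  -18.   72.]
   !row 2 err 0.0553 dq 4.9 [ -11.    7.  -58. -154.  -18.   70.]
   !row 3 err 0.0359 dq 4.8 [ -15.    6.  -58. -149.  -18.   69.]
   !row 4 err 0.0179 dq 4.8 [ -19.    6.  -58. -145.  -19.   67.]
   !row 6 err 0.0 dq 13.3 [ -22.    4.  -54. -128.  -16.   52.]
   !row 7 err 0.0 dq 13.9 [ -20.    2.  -50. -116.  -12.   38.]
   !row 8 err 0.0 dq 11.5 [ -19.    2.  -48. -106.  -10.   27.]
 at [ 0.43  -0.132  0.056] q [-30.3   3.1 -44.8 -86.4 -17.7  15.5]
B shift first
 at [ 0.44  -0.     0.056] q [-20.3   7.5 -40.6 -73.5 -34.8  22.9]
   !row 10 err 0.0 dq 10.3 [ -20.    0.  -52. -113.  -12.   35.]
 at [ 0.43  -0.     0.056] q [ -20.     0.3  -51.5 -113.5  -11.7   35.3]
```

View pics/s4.png

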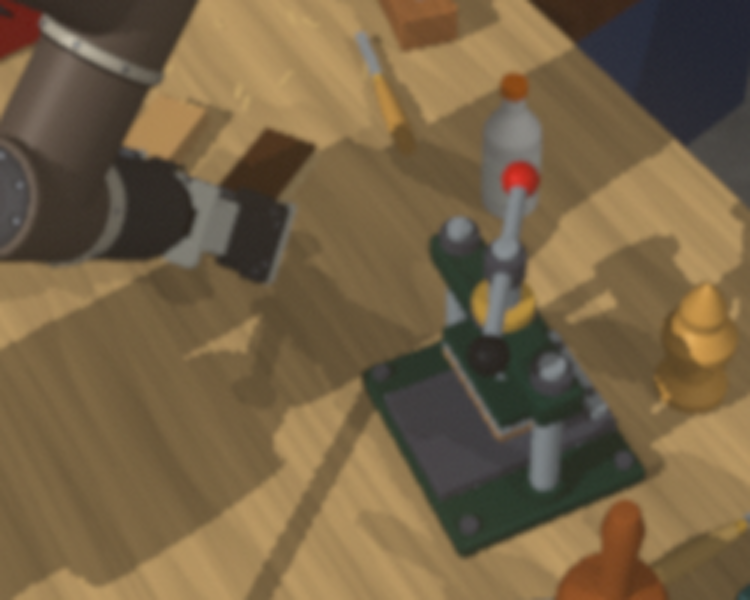

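Side crop: the blank is held level in the fingers, with the press clear. Check the transport path.

Run:
```python
from plant import r
from h import *
from p import *
s=r.get_state(); q=s["joints"]; z=.0555; T=lambda a:tool(a,44.3)
path(q.copy(),[([.44,0,z],T(31.8),8),([.42,-.115,z],T(31.8),6),([.42,-.131,z],T(-4.4),12)])
R=T(31.8); print((R.T@(np.array([.44,0,z])-s["tcp_pos"])*100).round(2),(R.T@np.array([-.02,-.115,0])*100).round(2))
print((T(-4.4).T@np.array([0,-.016,0])*100).round(2),Ro.from_matrix(R.T@T(-4.4)).as_rotvec(degrees=True))
```

```text
at [0.44  0.    0.056] q [-21.    7.7 -40.6 -74.  -35.3  23.9]
 at [ 0.42  -0.115  0.056] q [-38.   12.3 -35.5 -65.3 -46.2  29.2]
 at [ 0.42  -0.131  0.056] q [-32.7   2.6 -45.8 -87.4 -19.3  18.3]
[  9.45 -13.86  -9.31] [ 5.55 -8.72 -5.42]
[-0.09 -1.6   0.09] [25.28263333  0.         25.90807696]
```

{"method": "carry_out", "body": {"motion": [0,0,0,0.945,-1.386,-0.931,5.5,0,0,0,0.945,-1.386,-0.931,5.5,0,0,0,0.945,-1.386,-0.931,5.5,0,0,0,0.945,-1.386,-0.931,5.5,0,0,0,0.945,-1.386,-0.931,5.5,0,0,0,0.945,-1.386,-0.931,5.5,0,0,0,0.945,-1.386,-0.931,5.5,0,0,0,0.945,-1.386,-0.931,5.5,0,0,0,0.945,-1.386,-0.931,5.5,0,0,0,0.945,-1.386,-0.931,5.5,0,0,0,0.925,-1.453,-0.903,5.5,0,0,0,0.925,-1.453,-0.903,5.5,0,0,0,0.925,-1.453,-0.903,5.5,0,0,0,0.925,-1.453,-0.903,5.5,0,0,0,0.925,-1.453,-0.903,5.5,0,0,0,0.925,-1.453,-0.903,5.5,0,0,0,0,0,0,5.5]}}

```text
time_s: 10.2
tcp_pos: [0.4187, -0.1187, 0.0554]
eef_rot: [-179.7, 44.2, -148.4]
contact_force: [1.0, -0.7, -3.6]
gripper_width: 0.0615
```

{"method": "carry_out", "body": {"motion": [2.11,0,2.16,0,0,0,5.5,2.11,0,2.16,0,0,0,5.5,2.11,0,2.16,0,0,0,5.5,2.11,0,2.16,0,0,0,5.5,2.11,0,2.16,0,0,0,5.5,2.11,0,2.16,0,0,0,5.5,2.11,0,2.16,0,0,0,5.5,2.11,0,2.16,0,0,0,5.5,2.11,0,2.16,0,0,0,5.5,2.11,0,2.16,0,0,0,5.5,2.11,0,2.16,0,0,0,5.5,2.11,0,2.16,0,0,0,5.5,0,0,0,0,0,0,5.5]}}

```text
time_s: 11.28
tcp_pos: [0.4179, -0.1143, 0.0555]
eef_rot: [-179.8, 44.3, 175.2]
contact_force: [-0.8, 0.7, -3.2]
gripper_width: 0.0616
```

Run:
```python
from plant import r
from h import *
plan(r,tool(-4.4,44.3),[.42,-.131,.0555])
W=grab(r,"wrist",5);S=grab(r,"scene",5);D=grab(r,"side",5)
im=np.zeros((600,800,3),np.uint8)
im[:300,:400]=cv2.resize(W["pixels"],(400,300),interpolation=2)
im[:300,400:]=cv2.resize(S["pixels"][140:275,185:365],(400,300),interpolation=2)
im[300:,:400]=cv2.resize(D["pixels"][185:335,170:370],(400,300),interpolation=2)
cv2.imwrite("pics/c5.png",im[:,:,::-1])
```

```text
t 11.2833 tcp [ 0.4179 -0.1143  0.0555] F [-0.77  0.68 -3.17] J [-29.9   1.5 -46.9 -89.5 -17.1  18. ]
turn [-0.45 -0.05 -0.28] shift(cur tool) cm [-0.25 -1.64  0.25] shift(target tool) cm [-0.24 -1.65  0.23]
```

View pics/c5.png

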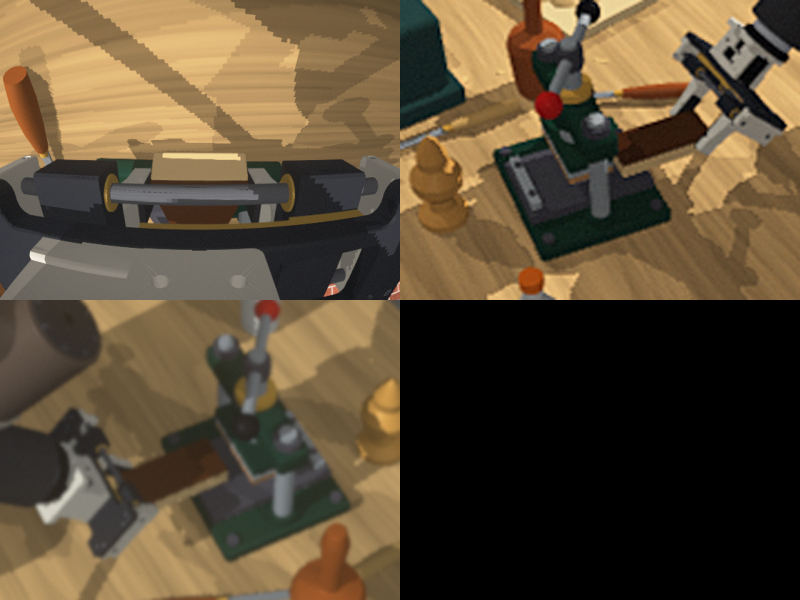

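Composite: the blank is held level in front of the press (scene crop, blank at (660,140)), with its nose just before the plate. I'll refine the press pose from the base edges before going in.

Run:
```python
from h import *
c0=np.array([.580,-.1443]);ps=np.radians(-4.4);Rp=np.array([[np.cos(ps),-np.sin(ps)],[np.sin(ps),np.cos(ps)]])
for n in("scene1","side1"):
    c=load(n); up=cv2.resize(c["pixels"],None,fx=4,fy=4,interpolation=cv2.INTER_CUBIC); hs=cv2.cvtColor(up,cv2.COLOR_RGB2HSV)
    m=cv2.inRange(hs,np.array((60,70,10)),np.array((100,255,120)))
    x0=(230,170,315,265) if n=="scene1" else (240,225,360,325)
    k=np.zeros_like(m);k[x0[1]*4:x0[3]*4,x0[0]*4:x0[2]*4]=255;m&=k
    m=cv2.morphologyEx(m,cv2.MORPH_CLOSE,np.ones((9,9)));ct=np.vstack(cv2.findContours(m,0,cv2.CHAIN_APPROX_NONE)[0])[:,0]
    P=(onz(c,(ct+.5)/4-.5,0)[:,:2]-c0)@Rp
    for nm,ax,v in(("left y+",1,.11),("right y-",1,-.11),("front x-",0,-.095),("back x+",0,.095)):
        o=1-ax; lim=.075 if ax==1 else .09
        s=P[(abs(P[:,ax]-v)<.014)&(abs(P[:,o])<lim)]
        if len(s)<60: continue
        l=cv2.fitLine(s.astype(np.float32),cv2.DIST_HUBER,0,.001,.001).ravel(); sl=l[1-0]/l[0] if o==0 else l[0]/l[1]
        print(n,nm,len(s),"mean off mm",round((l[2+ax]-sl*l[2+o]-v)*1e3,1),"slope deg",round(np.degrees(np.arctan(sl)),2),"mad mm",round(np.median(abs(s[:,ax]-(l[2+ax]+sl*(s[:,o]-l[2+o]))))*1e3,2))
```

```text
scene1 left y+ 185 mean off mm -7.8 slope deg -2.37 mad mm 0.31
scene1 right y- 163 mean off mm 3.2 slope deg -3.77 mad mm 3.5
scene1 front x- 151 mean off mm 3.0 slope deg -2.16 mad mm 4.05
scene1 back x+ 253 mean off mm -6.3 slope deg 3.28 mad mm 2.74
```

Run:
```python
from h import *
S,D,W=load("scene1"),load("side1"),load("wrist0")
s=lambda u,v:(u/3.2+195,v/3.2+140); d=lambda u,v:((u-416)/2.76+235,v/2.76+180)
A=tri(S,s(251,176),D,d(548,74));B=tri(S,s(183,68),D,d(634,197)); v=A-B
print("nuts",A.round(4),B.round(4),"sep",np.linalg.norm(v).round(4),"mid",((A+B)/2).round(4),"yaw",np.degrees(np.arctan2(-v[0],v[1])).round(2))
st=onz(S,[s(122,226),s(168,300)],.053); v=st[1]-st[0]; print("stop",st.round(4).tolist(),np.linalg.norm(v).round(3),"yaw",np.degrees(np.arctan2(-v[0],v[1])).round(2))
hs=cv2.cvtColor(W["pixels"],cv2.COLOR_RGB2HSV); m=cv2.inRange(hs,np.array((60,70,8)),np.array((100,255,120)))
pts=[];
for x in list(range(280,362,3))+list(range(420,430,2)):
    y=np.where(m[60:185,x])[0]
    if len(y): pts.append((x,60+y.max()+.5))
pts=np.array(pts); P=wonz(W,pts,0)[:,:2]; l=cv2.fitLine(P.astype(np.float32),cv2.DIST_HUBER,0,.001,.001).ravel()
print("wrist left edge dir",np.degrees(np.arctan(l[1]/l[0])).round(2)); print(np.c_[pts,P*1e3].round(0)[::3].tolist())
# left edges: back edge x column of green
for y in range(20,130,12):
    xx=np.where(m[y,240:300])[0]; print(y,240+xx.min() if len(xx) else None, wonz(W,(240+xx.min(),y),0)[0,:2].round(4) if len(xx) else "")
n=wonz(W,[(419,137)],.2)[0]; print("nut+y wrist",n.round(4))
```

```text
nuts [ 0.5882 -0.0593  0.1954] [ 0.5707 -0.226   0.1965] sep 0.1676 mid [ 0.5794 -0.1426  0.196 ] yaw -5.99
stop [[0.6583, -0.2053, 0.053], [0.6634, -0.0924, 0.053]] 0.113 yaw -2.59
wrist left edge dir 8.43
[[280.0, 120.0, 671.0, -70.0], [289.0, 120.0, 661.0, -70.0], [298.0, 120.0, 650.0, -71.0], [307.0, 120.0, 640.0, -71.0], [358.0, 76.0, 579.0, -127.0], [422.0, 108.0, 494.0, -92.0], [428.0, 168.0, 482.0, -17.0]]
20 285 [ 0.6653 -0.1928]
32 283 [ 0.6677 -0.1773]
44 282 [ 0.6688 -0.1621]
56 280 [ 0.6712 -0.1472]
68 279 [ 0.6724 -0.1326]
80 277 [ 0.6747 -0.1181]
92 None 
104 None 
116 275 [ 0.677  -0.0753]
128 None 
nut+y wrist [ 0.589  -0.0625  0.2   ]
```

Run:
```python
from plant import r
from h import *
plan(r,tool(-6,44.3),[.4283,-.1275,.0525])
print((tool(-6,44.3).T@np.array([.9945,-.1045,0])).round(3),(tool(-6,44.3).T@np.array([0,0,-1])).round(3))
```

```text
t 11.4333 tcp [ 0.4187 -0.1154  0.0559] F [ 0.25 -0.96 -2.8 ] J [-30.    1.5 -46.8 -89.2 -17.2  18. ]
turn [ 0.79 -0.01  1.1 ] shift(cur tool) cm [-0.51 -1.13  0.98] shift(target tool) cm [-0.54 -1.1   1.  ]
[-0.716  0.     0.698] [0.698 0.    0.716]
```

{"method": "carry_out", "body": {"motion": [0.8,0,1.1,0,0,0,5.5,0,0,0,-0.27,-0.55,0.5,5.5,0,0,0,-0.27,-0.55,0.5,5.5,0,0,0,0,0,0,5.5,0,0,0,0,0,0,5.5]}}

```text
time_s: 11.85
tcp_pos: [0.4286, -0.1284, 0.0525]
eef_rot: [180.0, 44.3, 173.8]
contact_force: [-0.1, 0.3, -3.4]
gripper_width: 0.0616
```

Run:
```python
from plant import r
from h import *
plan(r,tool(-6,44.3),[.4283,-.1275,.0525])
plan(r,tool(-6,44.3),[.528,-.138,.0525])
```

```text
t 11.85 tcp [ 0.4286 -0.1284  0.0525] F [-0.12  0.31 -3.42] J [-32.3   3.4 -45.8 -91.2 -17.9  20.6]
turn [-0.12 -0.02 -0.14] shift(cur tool) cm [ 0.03  0.09 -0.03] shift(target tool) cm [ 0.03  0.09 -0.03]
t 11.85 tcp [ 0.4286 -0.1284  0.0525] F [-0.12  0.31 -3.42] J [-32.3   3.4 -45.8 -91.2 -17.9  20.6]
turn [-0.12 -0.02 -0.14] shift(cur tool) cm [-7.15  0.12  6.97] shift(target tool) cm [-7.15  0.09  6.97]
```

{"method": "carry_out", "body": {"motion": [0,0,0,-0.9,0.01,0.87,5.5,0,0,0,-0.9,0.01,0.87,5.5,0,0,0,-0.9,0.01,0.87,5.5,0,0,0,-0.9,0.01,0.87,5.5,0,0,0,-0.9,0.01,0.87,5.5,0,0,0,-0.9,0.01,0.87,5.5,0,0,0,-0.9,0.01,0.87,5.5,0,0,0,-0.9,0.01,0.87,5.5,0,0,0,0,0,0,5.5]}}

```text
time_s: 12.6
tcp_pos: [0.5317, -0.1373, 0.0539]
eef_rot: [-180.0, 44.4, 174.0]
contact_force: [2.1, 0.4, -2.2]
gripper_width: 0.0614
```

Run:
```python
from plant import r
from h import *
plan(r,tool(-6,44.3),[.538,-.139,.0499])
S=grab(r,"scene",6);D=grab(r,"side",6)
im=np.hstack([cv2.resize(S["pixels"][140:265,195:325],(416,400),interpolation=2),cv2.resize(D["pixels"][195:320,245:365],(384,400),interpolation=2)])
cv2.imwrite("pics/c6.png",im[:,:,::-1])
```

```text
t 12.6 tcp [ 0.5317 -0.1373  0.0539] F [ 2.11  0.42 -2.22] J [-20.7  10.2 -35.9 -87.7 -10.2   8.2]
turn [-0.02  0.12 -0.01] shift(cur tool) cm [-0.18 -0.11  0.73] shift(target tool) cm [-0.18 -0.11  0.73]
```

View pics/c6.png

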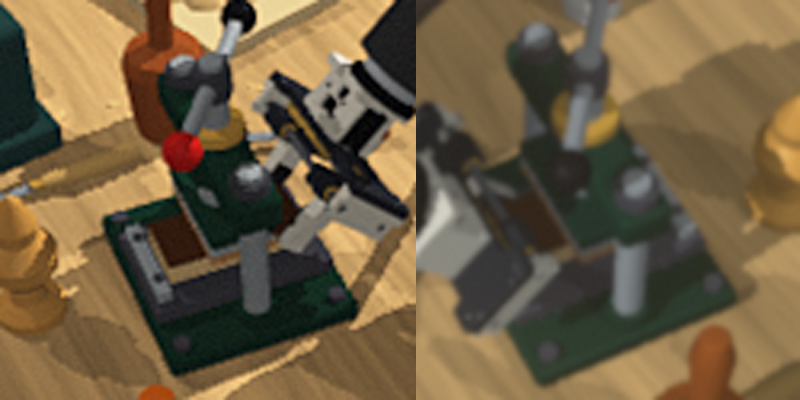

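{"method": "carry_out", "body": {"motion": [0,0,0,0.15,-0.05,0.15,5.5,0,0,0,0.15,-0.05,0.15,5.5,0,0,0,0,0,0,5.5,0,0,0,-0.14,0,0.14,5.5,0,0,0,-0.14,0,0.14,5.5,0,0,0,0,0,0,5.5]}}

```text
time_s: 13.2
tcp_pos: [0.5324, -0.1392, 0.05]
eef_rot: [-180.0, 44.4, 173.9]
contact_force: [-2.8, 0.2, 4.0]
gripper_width: 0.0616
```

{"method": "carry_out", "body": {"motion": [0,0,0,-0.14,0,0.14,5.5,0,0,0,-0.14,0,0.14,5.5,0,0,0,0,0,0,5.5]}}

```text
time_s: 13.45
tcp_pos: [0.5347, -0.1395, 0.0499]
eef_rot: [-179.9, 44.4, 174.0]
contact_force: [-17.0, 0.9, 19.0]
gripper_width: 0.0616
```

{"method": "carry_out", "body": {"motion": [0,0,0,-0.14,0,0.14,5.5,0,0,0,0,0,0,5.5]}}

```text
time_s: 13.62
tcp_pos: [0.5348, -0.1395, 0.0498]
eef_rot: [-179.9, 44.3, 174.0]
contact_force: [-32.9, 3.1, 35.7]
gripper_width: 0.0614
```

{"method": "carry_out", "body": {"motion": [0,0,0,0.14,0,-0.14,5.5,0,0,0,0,0,0,5.5]}}

```text
time_s: 13.78
tcp_pos: [0.5347, -0.1393, 0.0498]
eef_rot: [-179.9, 44.4, 173.9]
contact_force: [-16.0, 0.8, 19.0]
gripper_width: 0.0614
```

Run:
```python
from plant import r
from h import *
plan(r,tool(-6,44.3),[.538,-.139,.0499])
S=grab(r,"scene",7);D=grab(r,"side",7)
im=np.hstack([cv2.resize(S["pixels"][195:250,225:305],(800,550),interpolation=2)])
cv2.imwrite("pics/c7.png",im[:,:,::-1])
```

```text
t 13.7833 tcp [ 0.5347 -0.1393  0.0498] F [-15.97   0.83  19.02] J [-22.2  11.1 -35.7 -90.  -11.2  11.7]
turn [-0.11  0.08 -0.05] shift(cur tool) cm [-0.23  0.07  0.22] shift(target tool) cm [-0.24  0.07  0.22]
```

View pics/c7.png

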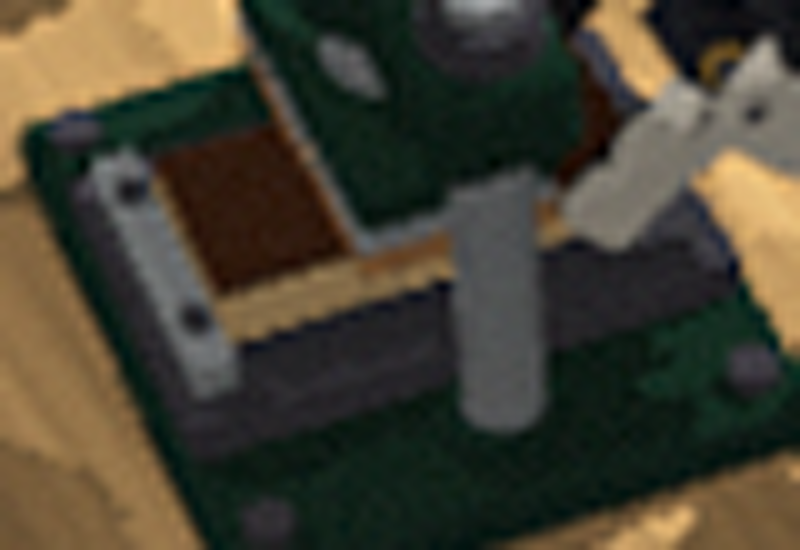

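Run:
```python
from h import *
S=load("scene7"); g=lambda u,v:(225+u/10-.45,195+v/10-.45)
ps=np.radians(-6);R=np.array([[np.cos(ps),-np.sin(ps)],[np.sin(ps),np.cos(ps)]]);c=np.array([.5795,-.1434])
for n,u,v,z in(("bolt far",133,188,.053),("bolt near",197,316,.053),("stop front far",148,153,.053),("stop front near",240,372,.053),("blank far",152,155,.066),("blank near",220,297,.066),("blank near low",235,342,.04)):
    P=onz(S,g(u,v),z)[0,:2]; print(n,P.round(4),"press mm",((P-c)@R*1e3).round(1))
```

```text
bolt far [ 0.6508 -0.1865] press mm [ 75.5 -35.4]
bolt near [ 0.658  -0.1259] press mm [76.2 25.6]
stop front far [ 0.6401 -0.1985] press mm [ 66.  -48.5]
stop front near [ 0.6571 -0.0982] press mm [72.5 53.1]
blank far [ 0.6443 -0.1838] press mm [ 68.7 -33.4]
blank near [ 0.6533 -0.1173] press mm [70.6 33.7]
blank near low [ 0.6482 -0.1222] press mm [66.2 28.2]
```

Crop: the blank's nose sits flush on the stop from (150,155) to (220,297), dark face up and centred within about 3 mm. Ease off, open and back out.

{"method": "carry_out", "body": {"motion": [0,0,0,0.07,0,-0.07,5.5,0,0,0,0,0,0,8.76,0,0,0,0,0,0,8.76,0,0,0,0,0,0,8.76,0,0,0,0,0,0,8.76,0,0,0,0,0,0,8.76]}}

```text
time_s: 14.38
tcp_pos: [0.5351, -0.1393, 0.049]
eef_rot: [180.0, 44.3, 173.9]
contact_force: [0.0, 0.0, -0.2]
gripper_width: 0.0862
```

Run:
```python
from plant import r
from h import *
from p import *
plan(r,tool(-6,44.3),[.418,-.127,.055])
q=r.get_state()["joints"]; a=[.418,-.127,.055]; T=tool
path(q,[(a,T(-6,44.3),8),(a,T(20,44.3),6),(a,T(44,44.3),6),(a,T(44,0),12),([.43,-.127,.32],T(44,0),8),([.5,-.12,.32],T(44,0),4)])
```

```text
t 14.3833 tcp [ 0.5351 -0.1393  0.049 ] F [ 0.02  0.04 -0.17] J [-22.3  11.2 -35.6 -90.1 -11.2  11.9]
turn [-0.07  0.02 -0.07] shift(cur tool) cm [ 8.   -0.02 -8.66] shift(target tool) cm [ 8.   -0.   -8.65]
 at [ 0.418 -0.127  0.055] q [-32.1   2.1 -46.5 -89.5 -17.9  18.8]
 at [ 0.418 -0.127  0.055] q [-39.    9.3 -39.2 -71.  -39.2  26. ]
 at [ 0.418 -0.127  0.055] q [-38.6  16.7 -30.  -58.4 -54.4  33.2]
 at [ 0.418 -0.127  0.055] q [  9.1   9.5 -41.3  -0.  -39.2 -55.1]
 at [ 0.43  -0.127  0.32 ] q [  8.9  -4.5 -17.    0.  -77.5 -54.9]
 at [ 0.5  -0.12  0.32] q [  8.4   2.4 -10.3   0.  -77.3 -54.4]
```

{"method": "carry_out", "body": {"motion": [0,0,0,1,0,-1.08,8.76,0,0,0,1,0,-1.08,8.76,0,0,0,1,0,-1.08,8.76,0,0,0,1,0,-1.08,8.76,0,0,0,1,0,-1.08,8.76,0,0,0,1,0,-1.08,8.76,0,0,0,1,0,-1.08,8.76,0,0,0,1,0,-1.08,8.76,-3.49,0,-3.58,0,0,0,8.76,-3.49,0,-3.58,0,0,0,8.76,-3.49,0,-3.58,0,0,0,8.76,-3.49,0,-3.58,0,0,0,8.76,-3.49,0,-3.58,0,0,0,8.76,-3.49,0,-3.58,0,0,0,8.76,-3.49,0,-3.58,0,0,0,8.76,-3.49,0,-3.58,0,0,0,8.76,-3.49,0,-3.58,0,0,0,8.76,-3.49,0,-3.58,0,0,0,8.76]}}

```text
time_s: 15.88
tcp_pos: [0.4168, -0.1272, 0.0551]
eef_rot: [-180.0, 44.3, -135.9]
contact_force: [-0.1, 0.2, -0.3]
gripper_width: 0.0873
```

{"method": "carry_out", "body": {"motion": [0,3.41,0,0,0,0,3,0,3.41,0,0,0,0,3,0,3.41,0,0,0,0,3,0,3.41,0,0,0,0,3,0,3.41,0,0,0,0,2,0,3.41,0,0,0,0,0,0,3.41,0,0,0,0,0,0,3.41,0,0,0,0,0,0,3.41,0,0,0,0,0,0,3.41,0,0,0,0,0,0,3.41,0,0,0,0,0,0,3.41,0,0,0,0,0,0,3.41,0,0,0,0,0,0,0,0,0,0,-3,0,0,0,0,0,0,-3,0,0,0,0,0,0,-3,0,0,0,0,0,0,-3,0,0,0,0,0,0,-3,0,0,0,0,0,0,-3,0,0,0,0,0,0,-3,0], "grip_force": 20}}

```text
time_s: 17.55
tcp_pos: [0.4166, -0.1274, 0.2668]
eef_rot: [-179.9, -0.0, -136.2]
contact_force: [1.3, -0.4, -0.5]
gripper_width: 0.0004
```

{"method": "carry_out", "body": {"motion": [0,0,0,0,0,-3,0,0,0,0,0,0,-3,0,0,0,0,0,0,0,0]}}

```text
time_s: 17.8
tcp_pos: [0.4193, -0.1279, 0.3312]
eef_rot: [-179.5, 0.3, -136.2]
contact_force: [0.7, -0.2, 0.9]
gripper_width: 0.0006
```

Run:
```python
from plant import r
from h import *
plan(r,tool(44,0),[.5,-.2,.32])
S=grab(r,"scene",8);D=grab(r,"side",8)
mr=[blob(c,(0,180,90),(6,255,255),b)[2] for c,b in((S,(240,170,265,200)),(D,(290,175,320,205)))]; print(mr)
im=np.hstack([cv2.resize(S["pixels"][140:265,195:325],(416,400),interpolation=2),cv2.resize(D["pixels"][195:320,245:365],(384,400),interpolation=2)])
cv2.imwrite("pics/c8.png",im[:,:,::-1])
```

```text
t 17.8 tcp [ 0.4193 -0.1279  0.3312] F [ 0.71 -0.17  0.87] J [  9.2  -6.2 -17.2   0.2 -78.5 -55.4]
turn [-0.47  0.27 -0.15] shift(cur tool) cm [ -0.82 -10.78   1.21] shift(target tool) cm [ -0.8  -10.79   1.12]
[array([252.15841584, 187.5049505 ]), array([305.08163265, 189.30612245])]
```

View pics/c8.png

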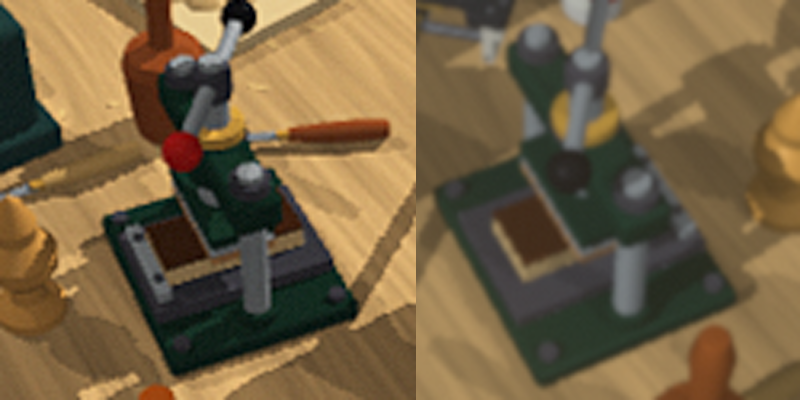

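Both views show the blank flat, dark side up, centred and home, with the handle unmoved. Next, get into position to wind, pushing the black arm from its counter-clockwise side.

{"method": "carry_out", "body": {"motion": [0,0,-6.9,0,0,0,0,0,0,-6.9,0,0,0,0,0,0,-6.9,0,0,0,0,0,0,-6.9,0,0,0,0,0,0,-6.9,0,0,0,0,0,0,-6.9,0,0,0,0,0,0,-6.9,0,0,0,0,0,0,-6.9,0,0,0,0,0,0,-6.9,0,0,0,0,0,0,-6.9,0,0,0,0,0,0,-6.9,0,0,0,0,0,0,-6.9,0,0,0,0,0,0,-6.9,0,0,0,0,0,0,-6.9,0,0,0,0,0,0,-6.9,0,0,0,0,0,0,-6.9,0,0,0,0,0,0,-6.9,0,0,0,0,0,0,-6.9,0,0,0,0]}}

```text
time_s: 19.4
tcp_pos: [0.4167, -0.127, 0.3236]
eef_rot: [179.9, 0.1, -11.6]
contact_force: [-0.1, 0.1, 0.1]
gripper_width: 0.0004
```

```bash
cat >> h.py <<'E'
AX=np.array([.5795,-.1435])
def polar(s):
    d=s["tcp_pos"][:2]-AX; F,M=s["contact_force"],s["moment"]; R=Ro.from_euler("xyz",s["eef_rot"],degrees=True).as_matrix()
    tau=d[0]*F[1]-d[1]*F[0]; psi=np.degrees(np.arctan2(-R[1,0],-R[0,0]))
    print("t",round(s["time_s"],2),"th",round(np.degrees(np.arctan2(d[1],d[0]))%360,1),"r mm",round(np.hypot(*d)*1e3,1),"z",round(s["tcp_pos"][2],4),"psi",round(psi,1),"F",F.round(1),"M",M.round(2),"tauF",round(tau,3),"tau+M",round(tau+M[2],3))
E
python3 - <<'E'
from plant import r
from h import *
plan(r,tool(168,0),[.567,-.202,.31]); polar(r.get_state())
E
```

```text
t 19.4 tcp [ 0.4167 -0.127   0.3236] F [-0.1   0.13  0.12] J [  9.2  -5.9 -17.8   0.1 -78.2  69.1]
turn [0.1  0.11 0.38] shift(cur tool) cm [16.23  4.32  1.34] shift(target tool) cm [16.26  4.21  1.36]
t 19.4 th 174.2 r mm 163.6 z 0.3236 psi 168.4 F [-0.1  0.1  0.1] M [-0.07  0.    0.03] tauF -0.02 tau+M 0.006
```

{"method": "carry_out", "body": {"motion": [0,0,0.4,2.7,0.71,0.22,0,0,0,0,2.7,0.71,0.22,0,0,0,0,2.7,0.71,0.22,0,0,0,0,2.7,0.71,0.22,0,0,0,0,2.7,0.71,0.22,0,0,0,0,2.7,0.71,0.22,0,0,0,0,0,0,0,0,0,0,0,0,0,1.76,0,0,0,0,0,0,1.76,0,0,0,0,0,0,1.76,0,0,0,0,0,0,1.76,0,0,0,0,0,0,1.76,0,0,0,0,0,0,0,0]}}

```text
time_s: 20.48
tcp_pos: [0.5639, -0.2023, 0.219]
eef_rot: [179.9, 0.4, -12.4]
contact_force: [-1.0, 0.0, -0.4]
gripper_width: 0.0002
```

Run:
```python
from plant import r
from h import *
polar(r.get_state()); plan(r,tool(168,0),[.567,-.202,.222])
```

```text
t 20.48 th 255.1 r mm 60.9 z 0.219 psi 167.6 F [-1.   0.  -0.4] M [-0.06  0.21 -0.01] tauF -0.059 tau+M -0.068
t 20.4833 tcp [ 0.5639 -0.2023  0.219 ] F [-1.01  0.01 -0.37] J [ -1.1  14.   -9.6  -0.  -66.9  78.7]
turn [ 0.07  0.45 -0.38] shift(cur tool) cm [ 0.3  -0.1  -0.31] shift(target tool) cm [ 0.3 -0.1 -0.3]
```

{"method": "carry_out", "body": {"motion": [0,-0.4,5,-0.53,-0.023,0,0,0,0,5,-0.53,-0.023,0,0,0,0,5,-0.53,-0.023,0.02,0,0,0,5,-0.53,-0.023,0.02,0,0,0,5,-0.53,-0.023,0.02,0,0,0,5,-0.53,-0.023,0.02,0,0,0,5,-0.53,-0.023,0.02,0,0,0,5,-0.53,-0.023,0.02,0]}}

```text
time_s: 21.15
tcp_pos: [0.5322, -0.1822, 0.2228]
eef_rot: [179.7, 0.1, -52.6]
contact_force: [5.5, -10.5, -8.6]
gripper_width: 0.0007
```

Run:
```python
from plant import r
from h import *
polar(r.get_state())
```

```text
t 21.15 th 219.3 r mm 61.1 z 0.2228 psi 127.4 F [  5.5 -10.5  -8.6] M [-3.84 -2.16 -0.13] tauF 0.708 tau+M 0.575
```

{"method": "carry_out", "body": {"motion": [0,0,5,-0.53,-0.023,0.022,0,0,0,5,-0.53,-0.023,0.022,0,0,0,5,-0.53,-0.023,0.022,0,0,0,5,-0.53,-0.023,0.022,0,0,0,5,-0.53,-0.023,0.022,0,0,0,5,-0.53,-0.023,0.022,0,0,0,5,-0.53,-0.023,0.022,0,0,0,5,-0.53,-0.023,0.022,0,0,0,5,-0.53,-0.023,0.022,0,0,0,5,-0.53,-0.023,0.022,0,0,0,5,-0.53,-0.023,0.022,0,0,0,5,-0.53,-0.023,0.022,0]}}

```text
time_s: 22.15
tcp_pos: [0.5221, -0.1227, 0.2204]
eef_rot: [179.5, -0.4, -112.6]
contact_force: [-1.0, -13.3, -2.9]
gripper_width: 0.0003
```

Run:
```python
from plant import r
from h import *
s=r.get_state(); polar(s)
# pad gap estimate: red ball height now & arm angle
S=grab(r,"scene",9);D=grab(r,"side",9)
a=blob(S,(0,180,90),(6,255,255),(230,130,330,230))[2];b=blob(D,(0,180,90),(6,255,255),(260,170,350,280))[2]
P=tri(S,a,D,b); d=P[:2]-AX; print("red",P.round(4),"az",np.degrees(np.arctan2(d[1],d[0])).round(1),"rad",np.hypot(*d).round(4))
```

```text
t 22.15 th 160.1 r mm 61.1 z 0.2204 psi 67.4 F [ -1.  -13.3  -2.9] M [-4.64  0.29 -0.19] tauF 0.784 tau+M 0.596
red [ 0.646  -0.2116  0.2322] az -45.7 rad 0.0952
```

```bash
cat > pl.py <<'E'
from plant import r
from h import *
polar(r.get_state())
E
echo
```

```text
(no output)
```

{"method": "carry_out", "body": {"motion": [0,0.2,5,-0.53,-0.023,0.022,0,0,0,5,-0.53,-0.023,0.022,0]}}

```text
time_s: 22.42
tcp_pos: [0.5262, -0.1135, 0.2199]
eef_rot: [179.6, -0.7, -122.6]
contact_force: [-4.0, -11.3, -0.1]
gripper_width: 0.0003
```

```bash
python3 pl.py
```

```text
t 22.42 th 150.6 r mm 61.2 z 0.2199 psi 57.4 F [ -4.  -11.3  -0.1] M [-4.05  1.38 -0.17] tauF 0.721 tau+M 0.556
```

{"method": "carry_out", "body": {"motion": [0,0,5,-0.53,-0.023,0.022,0,0,0,5,-0.53,-0.023,0.022,0]}}

```text
time_s: 22.58
tcp_pos: [0.5323, -0.1049, 0.2194]
eef_rot: [179.7, -0.8, -132.6]
contact_force: [-5.9, -10.5, 2.2]
gripper_width: 0.0004
```

```bash
python3 pl.py
```

```text
t 22.58 th 140.7 r mm 61.0 z 0.2194 psi 47.4 F [ -5.9 -10.5   2.2] M [-3.78  2.02 -0.19] tauF 0.723 tau+M 0.531
```

{"method": "carry_out", "body": {"motion": [0,0,5,-0.53,-0.023,0.022,0,0,0,5,-0.53,-0.023,0.022,0]}}

```text
time_s: 22.75
tcp_pos: [0.5397, -0.0975, 0.2189]
eef_rot: [179.8, -0.8, -142.6]
contact_force: [-8.5, -8.6, 3.7]
gripper_width: 0.0003
```

```bash
python3 pl.py
```

```text
t 22.75 th 130.9 r mm 60.8 z 0.2189 psi 37.4 F [-8.5 -8.6  3.7] M [-3.09  2.74 -0.16] tauF 0.733 tau+M 0.575
```

{"method": "carry_out", "body": {"motion": [0,0.6,5,-0.53,-0.023,0.022,0,0,0,5,-0.53,-0.023,0.022,0]}}

```text
time_s: 22.92
tcp_pos: [0.5484, -0.0916, 0.2184]
eef_rot: [180.0, -1.5, -152.6]
contact_force: [-9.4, -5.5, 4.8]
gripper_width: 0.0007
```

```bash
python3 pl.py
```

```text
t 22.92 th 120.9 r mm 60.5 z 0.2184 psi 27.4 F [-9.4 -5.5  4.8] M [-2.33  3.15 -0.18] tauF 0.658 tau+M 0.481
```

{"method": "carry_out", "body": {"motion": [0,0,5,-0.53,-0.023,0.022,0,0,0,5,-0.53,-0.023,0.022,0]}}

```text
time_s: 23.08
tcp_pos: [0.5582, -0.0871, 0.2178]
eef_rot: [-179.8, -1.5, -162.6]
contact_force: [-10.3, -4.6, 6.2]
gripper_width: 0.0002
```

```bash
python3 pl.py
```

```text
t 23.08 th 110.8 r mm 60.3 z 0.2178 psi 17.4 F [-10.3  -4.6   6.2] M [-1.55  3.51 -0.19] tauF 0.68 tau+M 0.489
```

{"method": "carry_out", "body": {"motion": [0,0,5,-0.53,-0.023,0.022,0,0,0,5,-0.53,-0.023,0.022,0]}}

```text
time_s: 23.25
tcp_pos: [0.5685, -0.0845, 0.2173]
eef_rot: [-179.6, -1.4, -172.6]
contact_force: [-10.5, -2.1, 6.9]
gripper_width: 0.0006
```

```bash
python3 pl.py
```

```text
t 23.25 th 100.6 r mm 60.1 z 0.2173 psi 7.4 F [-10.5  -2.1   6.9] M [-0.79  3.73 -0.21] tauF 0.644 tau+M 0.435
```

{"method": "carry_out", "body": {"motion": [0,0,5,-0.53,-0.023,0.022,0,0,0,5,-0.53,-0.023,0.022,0]}}

```text
time_s: 23.42
tcp_pos: [0.5792, -0.0836, 0.2167]
eef_rot: [-179.4, -1.3, 177.4]
contact_force: [-11.2, 0.4, 7.5]
gripper_width: 0.0004
```

```bash
python3 pl.py
```

```text
t 23.42 th 90.3 r mm 59.9 z 0.2167 psi -2.6 F [-11.2   0.4   7.5] M [-0.12  3.78 -0.22] tauF 0.67 tau+M 0.449
```

```bash
python3 - <<'E'
s=open('h.py').read()
s=s.replace('tau=d[0]*F[1]-d[1]*F[0]; psi','e=d-.355*R[:2,2]; tau=e[0]*F[1]-e[1]*F[0]; psi')
s+='''
def level(s):
    R=Ro.from_euler("xyz",s["eef_rot"],degrees=True).as_matrix(); psi=np.degrees(np.arctan2(-R[1,0],-R[0,0])); print("level turn",Ro.from_matrix(R.T@tool(psi,0)).as_rotvec(degrees=True).round(2),"J",s["joints"].round(1))
'''
open('h.py','w').write(s)
open('pl.py','a').write("level(r.get_state())\n")
E
python3 pl.py
```

```text
t 23.42 th 90.3 r mm 59.9 z 0.2167 psi -2.6 F [-11.2   0.4   7.5] M [-0.12  3.78 -0.22] tauF 0.712 tau+M 0.491
level turn [-0.62 -1.27  0.01] J [  11.1   13.3  -11.     0.3  -67.1 -103.9]
```

{"method": "carry_out", "body": {"motion": [-0.6,-1.2,5,-0.53,-0.023,0.022,0,0,0,5,-0.53,-0.023,0.022,0]}}

```text
time_s: 23.58
tcp_pos: [0.5897, -0.084, 0.2159]
eef_rot: [179.9, 0.0, 167.4]
contact_force: [-10.6, 5.2, 5.2]
gripper_width: 0.0002
```

```bash
python3 pl.py
```

```text
t 23.58 th 80.3 r mm 60.4 z 0.2159 psi -12.6 F [-10.6   5.2   5.2] M [ 1.65  3.54 -0.17] tauF 0.677 tau+M 0.512
level turn [0.07 0.02 0.  ] J [ 1.060e+01  1.350e+01 -1.060e+01 -1.000e-01 -6.580e+01 -1.132e+02]
```

{"method": "carry_out", "body": {"motion": [0,0,5,-0.53,-0.023,0.022,0,0,0,5,-0.53,-0.023,0.022,0]}}

```text
time_s: 23.75
tcp_pos: [0.6002, -0.0868, 0.2154]
eef_rot: [179.9, -0.0, 157.4]
contact_force: [-10.1, 6.2, 5.1]
gripper_width: 0.0004
```

```bash
python3 pl.py
```

```text
t 23.75 th 70.0 r mm 60.4 z 0.2154 psi -22.6 F [-10.1   6.2   5.1] M [ 1.78  3.27 -0.16] tauF 0.695 tau+M 0.54
level turn [ 0.05 -0.03 -0.  ] J [ 1.020e+01  1.460e+01 -9.300e+00 -1.000e-01 -6.620e+01 -1.227e+02]
```

{"method": "carry_out", "body": {"motion": [0,0,5,-0.53,-0.023,0.022,0,0,0,5,-0.53,-0.023,0.022,0]}}

```text
time_s: 23.92
tcp_pos: [0.6099, -0.0913, 0.215]
eef_rot: [179.9, -0.0, 147.4]
contact_force: [-7.9, 7.1, 3.9]
gripper_width: 0.0004
```

```bash
python3 pl.py
```

```text
t 23.92 th 59.8 r mm 60.4 z 0.215 psi -32.6 F [-7.9  7.1  3.9] M [ 2.18  2.97 -0.06] tauF 0.622 tau+M 0.559
level turn [ 0.08 -0.03 -0.  ] J [ 9.600e+00  1.550e+01 -8.000e+00 -1.000e-01 -6.640e+01 -1.321e+02]
```

{"method": "carry_out", "body": {"motion": [0,0,5,-0.53,-0.023,0.022,0,0,0,5,-0.53,-0.023,0.022,0]}}

```text
time_s: 24.08
tcp_pos: [0.6187, -0.0974, 0.2146]
eef_rot: [179.9, -0.0, 137.4]
contact_force: [-7.5, 7.8, 3.5]
gripper_width: 0.0002
```

```bash
python3 pl.py
```

```text
t 24.08 th 49.6 r mm 60.6 z 0.2146 psi -42.6 F [-7.5  7.8  3.5] M [ 2.66  2.6  -0.2 ] tauF 0.646 tau+M 0.447
level turn [ 0.12 -0.03 -0.  ] J [ 8.800e+00  1.640e+01 -6.800e+00 -1.000e-01 -6.670e+01 -1.414e+02]
```

{"method": "carry_out", "body": {"motion": [0,0,5,-0.53,-0.023,0.022,0,0,0,5,-0.53,-0.023,0.022,0]}}

```text
time_s: 24.25
tcp_pos: [0.6263, -0.1048, 0.2142]
eef_rot: [179.8, -0.0, 127.4]
contact_force: [-7.0, 8.3, 4.3]
gripper_width: 0.0003
```

```bash
python3 pl.py
```

```text
t 24.25 th 39.6 r mm 60.7 z 0.2142 psi -52.6 F [-7.   8.3  4.3] M [ 3.08  2.11 -0.15] tauF 0.65 tau+M 0.498
level turn [ 0.15 -0.05 -0.  ] J [ 8.000e+00  1.720e+01 -5.700e+00 -1.000e-01 -6.690e+01 -1.505e+02]
```

{"method": "carry_out", "body": {"motion": [0,0,5,-0.53,-0.023,0.022,0,0,0,5,-0.53,-0.023,0.022,0]}}

```text
time_s: 24.42
tcp_pos: [0.6324, -0.1134, 0.2139]
eef_rot: [179.8, -0.1, 117.4]
contact_force: [-5.7, 12.1, 4.6]
gripper_width: 0.0003
```

```bash
python3 pl.py
python3 - <<'E'
from plant import r
from h import *
S=grab(r,"scene",10);D=grab(r,"side",10)
for lo,hi in(((0,180,90),(6,255,255)),):
  try:
    a=blob(S,lo,hi,(200,110,340,230))[2];b=blob(D,lo,hi,(250,170,350,290))[2];P=tri(S,a,D,b);d=P[:2]-AX
    print("red",a,b,P.round(4),"az",np.degrees(np.arctan2(d[1],d[0])).round(1),"rad",np.hypot(*d).round(4))
  except Exception as e: print(e)
E
```

```text
t 24.42 th 29.6 r mm 60.9 z 0.2139 psi -62.6 F [-5.7 12.1  4.6] M [ 4.18  2.01 -0.22] tauF 0.795 tau+M 0.57
level turn [ 0.2  -0.07 -0.  ] J [   7.1   17.9   -4.8   -0.2  -67.1 -159.6]
red [288.86764706 153.57352941] [268.89147287 241.3255814 ] [ 0.4805 -0.1624  0.2299] az -169.2 rad 0.1008
```

{"method": "carry_out", "body": {"motion": [0,0,5,-0.53,-0.023,0.022,0,0,0,5,-0.53,-0.023,0.022,0]}}

```text
time_s: 24.68
tcp_pos: [0.6368, -0.1218, 0.2136]
eef_rot: [179.7, -0.2, 107.5]
contact_force: [-4.6, 15.8, 5.0]
gripper_width: 0.0006
```

```bash
python3 pl.py
```

```text
t 24.68 th 20.7 r mm 61.3 z 0.2136 psi -72.5 F [-4.6 15.8  5. ] M [ 5.56  1.55 -0.19] tauF 0.979 tau+M 0.793
level turn [ 0.27 -0.18 -0.  ] J [   6.2   18.4   -4.    -0.2  -67.3 -168.6]
```

Torque has stepped from about 0.5 to 0.79 N m, so the pad met the blank at a finger azimuth of about 32±4°. j6 is near its limit, so I'll back off, turn the tool half round and re-engage.

{"method": "carry_out", "body": {"motion": [0,0,0,1.2,0,0,0,0,0,0,1.8,0.3,0,0,0,0,-6.92,0,0,0,0,0,0,-6.92,0,0,0,0,0,0,-6.92,0,0,0,0,0,0,-6.92,0,0,0,0,0,0,-6.92,0,0,0,0,0,0,-6.92,0,0,0,0,0,0,-6.92,0,0,0,0,0,0,-6.92,0,0,0,0,0,0,-6.92,0,0,0,0,0,0,-6.92,0,0,0,0,0,0,-6.92,0,0,0,0,0,0,-6.92,0,0,0,0,0,0,-6.92,0,0,0,0,0,0,-6.92,0,0,0,0,0,0,-6.92,0,0,0,0,0,0,-6.92,0,0,0,0,0,0,-6.92,0,0,0,0,0,0,-6.92,0,0,0,0]}}

```text
time_s: 26.35
tcp_pos: [0.6312, -0.0953, 0.2138]
eef_rot: [-179.8, 0.1, -127.3]
contact_force: [-0.3, 0.1, 0.3]
gripper_width: 0.0004
```

{"method": "carry_out", "body": {"motion": [0,0,-6.92,0,0,0,0,0,0,-6.92,0,0,0,0,0,0,-6.92,0,0,0,0,0,0,-6.92,0,0,0,0,0,0,0,0,0,0,0]}}

```text
time_s: 26.77
tcp_pos: [0.6313, -0.0953, 0.2138]
eef_rot: [-179.7, 0.0, -99.6]
contact_force: [0.2, -0.1, 0.1]
gripper_width: 0.0006
```

```bash
python3 pl.py
python3 - <<'E'
from plant import r
from h import *
S=grab(r,"scene",11);D=grab(r,"side",11)
lo,hi=(0,180,90),(6,255,255)
a=blob(S,lo,hi,(200,110,340,230))[2];b=blob(D,lo,hi,(250,170,350,290))[2];P=tri(S,a,D,b);d=P[:2]-AX
print("red",a,b,P.round(4),"az",np.degrees(np.arctan2(d[1],d[0])).round(1),"rad",np.hypot(*d).round(4))
E
```

```text
t 26.77 th 42.9 r mm 70.8 z 0.2138 psi 80.4 F [ 0.2 -0.1  0.1] M [0.02 0.01 0.04] tauF -0.017 tau+M 0.023
level turn [-0.29  0.02 -0.  ] J [  8.9  17.4  -5.6   0.1 -66.7 -18.6]
red [293.26415094 156.37735849] [265.42063492 237.9047619 ] [ 0.4776 -0.1467  0.2286] az -178.2 rad 0.1019
```

{"method": "carry_out", "body": {"motion": [0,0,-6.1,0,0,0,0,0,0,-6.1,0,0,0,0,0,0,-6.1,0,0,0,0,0,0,-6.1,0,0,0,0,0,0,-6.1,0,0,0,0,0,0,-6.1,0,0,0,0,0,0,0,0.65,0.23,0,0,0,0,0,0.65,0.23,0,0,0,0,0,0.65,0.23,0,0,0,0,0,0,0,0,0,0,0,0,0,0,0,0]}}

```text
time_s: 27.78
tcp_pos: [0.6343, -0.1166, 0.2133]
eef_rot: [-179.7, -0.1, -63.7]
contact_force: [-0.2, -0.6, -0.6]
gripper_width: 0.0009
```

```bash
python3 pl.py
```

```text
t 27.78 th 26.2 r mm 61.0 z 0.2133 psi 116.3 F [-0.2 -0.6 -0.6] M [-0.05  0.04 -0.03] tauF -0.027 tau+M -0.062
level turn [-0.26 -0.11  0.  ] J [  6.9  18.   -4.7   0.  -66.9  19.4]
```

{"method": "carry_out", "body": {"motion": [0,0,5,0.53,0.023,0.02,0,0,0,5,0.53,0.023,0.02,0,0,0,5,0.53,0.023,0.02,0]}}

```text
time_s: 28.03
tcp_pos: [0.6396, -0.1278, 0.2129]
eef_rot: [-179.6, 0.2, -78.8]
contact_force: [-2.5, 17.1, 6.2]
gripper_width: 0.0001
```

```bash
python3 pl.py
```

```text
t 28.03 th 14.6 r mm 62.1 z 0.2129 psi 101.2 F [-2.5 17.1  6.2] M [ 5.96  1.   -0.24] tauF 1.028 tau+M 0.784
level turn [-0.38  0.2  -0.  ] J [  5.7  18.7  -3.7  -0.3 -67.2   5.7]
```

{"method": "carry_out", "body": {"motion": [0,0,5,0.53,0.023,0.02,0,0,0,5,0.53,0.023,0.02,0,0,0,5,0.53,0.023,0.02,0]}}

```text
time_s: 28.28
tcp_pos: [0.6422, -0.1428, 0.2125]
eef_rot: [-179.5, 0.3, -93.7]
contact_force: [2.4, 16.6, 2.6]
gripper_width: 0.0004
```

```bash
python3 pl.py
```

```text
t 28.28 th 0.6 r mm 62.7 z 0.2125 psi 86.3 F [ 2.4 16.6  2.6] M [ 6.06 -0.86 -0.19] tauF 0.994 tau+M 0.804
level turn [-0.47  0.33 -0.  ] J [  4.3  19.2  -3.1  -0.3 -67.2  -7.9]
```

{"method": "carry_out", "body": {"motion": [0,0,5,0.53,0.023,0.02,0,0,0,5,0.53,0.023,0.02,0,0,0,5,0.53,0.023,0.02,0,0,0,5,0.53,0.023,0.02,0]}}

```text
time_s: 28.62
tcp_pos: [0.6397, -0.1633, 0.2119]
eef_rot: [-179.4, 0.6, -113.7]
contact_force: [11.1, 14.5, -2.2]
gripper_width: 0.0004
```

```bash
python3 pl.py
cat > red.py <<'E'
from plant import r
from h import *
import sys
S=grab(r,"scene",sys.argv[1]);D=grab(r,"side",sys.argv[1])
lo,hi=(0,180,70),(6,255,255)
a=blob(S,lo,hi,(200,110,340,230))[2:];b=blob(D,lo,hi,(245,170,350,290))[2:]
ma,sa,_=blob(S,lo,hi,(200,110,340,230)); mb,sb,_=blob(D,lo,hi,(245,170,350,290))
P=tri(S,a[0],D,b[0]);d=P[:2]-np.array([.577,-.1414])
print("red",sa,sb,P.round(4),"az",np.degrees(np.arctan2(d[1],d[0])).round(1),"rad",np.hypot(*d).round(4))
E
python3 red.py 12
```

```text
t 28.62 th 341.8 r mm 63.3 z 0.2119 psi 66.3 F [11.1 14.5 -2.2] M [ 5.36 -3.98 -0.13] tauF 1.047 tau+M 0.918
level turn [-0.58  0.56 -0.  ] J [  2.4  19.3  -3.   -0.3 -66.9 -26. ]
red [292 165  11  11  81] [254 214  11  12 112] [ 0.498  -0.0872  0.2275] az 145.5 rad 0.0958
```

{"method": "carry_out", "body": {"motion": [-0.5,0.5,5,0.53,0.023,0.02,0,0,0,5,0.53,0.023,0.02,0,0,0,5,0.53,0.023,0.02,0,0,0,5,0.53,0.023,0.02,0,0,0,5,0.53,0.023,0.02,0,0,0,5,0.53,0.023,0.02,0,0,0,5,0.53,0.023,0.02,0]}}

```text
time_s: 29.3
tcp_pos: [0.6191, -0.1937, 0.2108]
eef_rot: [-179.6, 0.3, -148.7]
contact_force: [24.5, -1.2, -13.4]
gripper_width: 0.0004
```

```bash
python3 pl.py;python3 red.py 13
```

```text
t 29.3 th 308.3 r mm 63.9 z 0.2108 psi 31.3 F [ 24.5  -1.2 -13.4] M [-0.59 -9.05 -0.13] tauF 1.156 tau+M 1.025
level turn [-0.39  0.28 -0.  ] J [ -0.1  18.4  -4.7   0.2 -66.5 -58.7]
red [284 177  12  12 101] [263 199  10  11  84] [ 0.5437 -0.0514  0.2258] az 110.3 rad 0.096
```

{"method": "carry_out", "body": {"motion": [0,0,3.5,0.38,0.012,0.015,0,0,0,3.5,0.38,0.012,0.015,0]}}

```text
time_s: 29.57
tcp_pos: [0.6126, -0.1979, 0.2108]
eef_rot: [-179.6, 0.3, -155.6]
contact_force: [24.2, -4.9, -13.3]
gripper_width: 0.0005
```

```bash
python3 pl.py;python3 red.py 14
```

```text
t 29.57 th 301.3 r mm 63.7 z 0.2108 psi 24.4 F [ 24.2  -4.9 -13.3] M [-1.7  -9.04 -0.14] tauF 1.131 tau+M 0.992
level turn [-0.41  0.31 -0.  ] J [ -0.4  17.9  -5.4   0.3 -66.3 -65.3]
red [281 180  12  10  91] [266 197  11  11  84] [ 0.5541 -0.0483  0.2263] az 103.8 rad 0.0958
```

A quarter turn past contact is reached: red went from 194.6° to 103.8°. Back off and lift clear.

{"method": "carry_out", "body": {"motion": [0,0,0,-1.2,0,0,0,0,0,0,-1.3,0,0,0,0,0,0,0,0,-2,0,0,0,0,0,0,-3,0,0,0,0,0,0,-3,0,0,0,0,0,0,-3,0,0,0,0,0,0,-2,0,0,0,0,0,-3,0,0,0,0,0,0,-3,0,0,0,0,0,0,-3,0,0,0,0,0,0,-3,0,0,0,0,0,0,-3,0,0,0,0,0,0,0,0,0]}}

```text
time_s: 30.75
tcp_pos: [0.6917, -0.3279, 0.3367]
eef_rot: [179.9, -0.7, -155.7]
contact_force: [-0.6, 1.1, -2.8]
gripper_width: 0.0001
```

```bash
python3 pl.py;python3 red.py 15
python3 - <<'E'
from h import *
S,D=load("scene15"),load("side15")
im=np.zeros((600,800,3),np.uint8)
im[:400,:416]=cv2.resize(S["pixels"][140:265,195:325],(416,400),interpolation=2);im[:400,416:]=cv2.resize(D["pixels"][195:320,245:365],(384,400),interpolation=2)
im[400:,:266]=cv2.resize(S["pixels"],(266,200));im[400:,270:536]=cv2.resize(D["pixels"],(266,200))
cv2.imwrite("pics/c15.png",im[:,:,::-1])
E
```

```text
t 30.75 th 301.3 r mm 215.9 z 0.3367 psi 24.3 F [-0.6  1.1 -2.8] M [ 0.18  0.12 -0.06] tauF 0.01 tau+M -0.052
level turn [ 0.08 -0.65 -0.  ] J [-10.7  27.8  25.7   0.3 -88.5 -55. ]
red [281 180  11  12  85] [266 197  10  11  84] [ 0.5549 -0.0486  0.2256] az 103.4 rad 0.0954
```

View pics/c15.png

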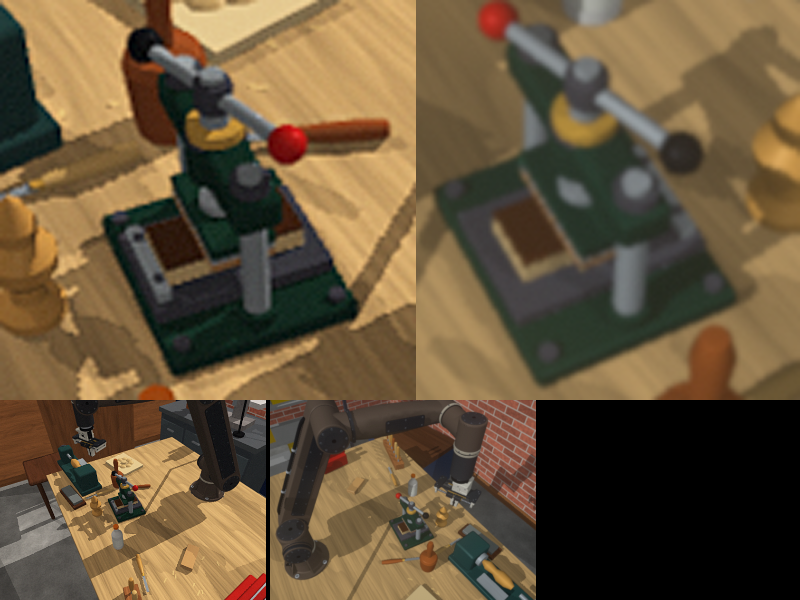

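The blank is clamped, dark face up and against the stop. The handle stayed at 103.4° after letting go, the arm is clear, and everything else is where it was. Handing in.

```bash
python3 -c "
from plant import r
print(r.close_job())"
```

```text
the job is handed in; nothing more can be done
None
```

The blank is in the press, dark face up, flat on the bed and pushed home against the stop (it stopped moving while the push rose to about 33 N). It is clamped a quarter turn past first hold, and I handed the job in at about 31 s of the 72 s allowed.

- **Winding:** I pushed the black arm, turning the tool half round and re-engaging once because the last joint was near its limit. Screw torque stepped from about 0.5 to 0.79 N m where the pad met the blank. I then wound on to about 90° past that point, and the torque ended near 1.0 N m.
- **Final check:** after letting go, the handle stayed put (red ball at 103.4°, against 103.8° while I was still pushing). The last picture shows the blank clamped, the arm clear and the other things where they were.
- **Uncertain:**
  - The contact angle is known only to about ±5°.
  - The centring cues disagreed by a few mm. The blank's top edges read 0 mm from the press's centre line. The stop's ends put its middle at +2 mm and its bolts at −5 mm.
  - The press's angle on the bench was known to about 1°.
  - My running torque before contact read 0.45–0.6 N m instead of a steady 0.6, so I relied on the step rather than the absolute value.

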